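# Change the filter rings under a clip-on cover

### The job

The filter rings of the bench air filter need changing. Squeeze the two yellow tabs on its cover together to release it, lift the cover off and set it down right way up on the bench; take the two dark clogged rings off the shaft and put them in the green scrap tray, then slide every fresh copper-coloured ring over the shaft, and put the cover back on with its tabs squeezed, fully home, and let go so that both tabs spring out and latch it. Leave the eye loupe, the cork block and the rest of the bench as they are.

Things in the scene. Friction and masses are not known exactly. Their poses are not given: they have to be found in the camera images.
- housing: grey filter housing fixed to the bench: base 104 (x) x 172 (y) x 6 mm; end walls at y = +-77 mm, 6 mm thick, 92 mm wide in x, top at z = 104 mm; low side walls at x = +-44 mm, top at z = 24 mm, open above, so fingers closing along x reach a ring on the shaft. Brass nozzle, 18 mm thick, out to x = +74 mm at y = +40 mm, z = 16 mm. Origin: centre of the underside, on the shaft's axis; z up
- catch_lip (a point): steel catch lip inside the end wall at the housing's +y (this point is its inner lower edge, y = +66 mm, z = 94 mm; it reaches out to the wall, is 6 mm high and 40 mm wide in x); the wall at -y has the same. Flat above and below, the lips stop the cover's bolts both ways: squeeze the tabs to take it off and to put it on
- ring_seat (a point): point on the shaft's axis at the flat top of the 44 mm thick pedestal, 32 mm above the bench, on which the lowest ring rests
- shaft_top (a point): top end of the upright steel shaft in the housing, 84 mm above the bench; the shaft is 20 mm thick up to 8 mm below this point and tapers from there to 10 mm
- cover: loose cover, about 0.3 kg: grey upturned tray 104 (x) x 172 (y) x 24 mm, inside 98 x 166 mm; it fits over the housing's end walls with 3 mm of play each way, either way round. Origin: centre of its lower rim, z up; upper side of the top at z = 24 mm. Fitted, its axes lie along the housing's and its origin is 84 mm above the bench (0 when it stands on the bench); latched, it has 2 mm of play upwards
- cover_grip (a point): point midway between the two yellow tabs that rise from the cover, at mid height, 46 mm above its lower rim. Tabs at the cover's y = +-28 mm, each 24 mm wide (x), 6 mm thick (y), z = 26 to 58 mm; 62 mm over the outer faces, 42 mm when fully squeezed together, which draws in the bolts below. The cover can be lifted, carried and set in place by the squeezed tabs
- tab_a (a joint): travel of the tab at the cover's +y, in m: 0 = sprung out (bolt under the lip when fitted), 0.010 = fully squeezed in; the bolt clears its lip from about 0.008. Spring: 3 N at 0, 9 N at 0.010; let go, it springs out by itself
- tab_b (a joint): the same for the tab at the cover's -y
- used_1: dark grey clogged filter ring, 60 mm outside, 25 mm hole, 12 mm thick, 0.1 kg; at first round the shaft under the cover, on the pedestal. Origin: centre of its underside, z along its axis
- used_2: dark grey clogged filter ring, 60 mm outside, 25 mm hole, 12 mm thick, 0.1 kg; at first round the shaft under the cover, lying on used_1. Origin: centre of its underside, z along its axis
- scrap_tray: green open tray fixed on the bench, 130 mm (x) by 150 mm (y), 24 mm high, walls 3 mm, floor 3 mm. Origin: centre of the underside
- loupe: bystander: black eye loupe, a round cup 41 mm across, 34 mm high; origin at the centre of its foot
- cork: bystander: cork block, 57 x 77 x 32 mm; origin at the centre of its underside
- fresh_1: fresh copper-coloured filter ring, same size and origin as the clogged one (60 mm outside, 25 mm hole, 12 mm thick, 0.1 kg), lying flat on the bench; two to four of the fresh rings are there, the others absent
- fresh_2: fresh copper-coloured filter ring, same size and origin as the clogged one (60 mm outside, 25 mm hole, 12 mm thick, 0.1 kg), lying flat on the bench; two to four of the fresh rings are there, the others absent
- fresh_3: fresh copper-coloured filter ring, same size and origin as the clogged one (60 mm outside, 25 mm hole, 12 mm thick, 0.1 kg), lying flat on the bench; two to four of the fresh rings are there, the others absent
- fresh_4: fresh copper-coloured filter ring, same size and origin as the clogged one (60 mm outside, 25 mm hole, 12 mm thick, 0.1 kg), lying flat on the bench; two to four of the fresh rings are there, the others absent
There are look-alikes about, which are no part of the job. Leave any red or white look-alike of the fresh_2 alone.

How it is judged:
By the outcome, as a careful person would: the job done as asked, in the order asked, and still so for the second after the job is handed in, with the robot touching nothing.
Of fresh_1, fresh_2, fresh_3, fresh_4 only 2 to 4 are there at a start; the rules pass over those that are not, and their reading is None.
At some moment in a run one of fresh_1, fresh_2, fresh_3, fresh_4 may be knocked a few centimetres aside while the robot is not near it.
Once in a run the grip may slacken for a moment while it holds something.
It also fails if it takes over 210 s, if anything falls off the work surface, if the arm or the gripper's body presses on something with over 40 N, if the wrist force passes 120 N, or if a joint passes its speed limit or range.

### The arm

A 6-joint arm with a two-finger parallel gripper is mounted at the origin on a cart in front of the work surface, level with it; the furniture and walls round the work are solid. World frame = base frame: x ahead of the robot, y to its left, z up, the work surface at z = 0. Lengths are in mm, angles in degrees, forces in N, time in s.
With the tool pointing down it reaches from about 350 to 850 mm from the base axis. Payload 8.1 kg.
Tool frame: the origin (TCP) lies between the finger pads; the fingertips stand 22 mm ahead of it and the grasp point (between the pads) lies 3 mm ahead of it (r.nose_length is the z of the fingertips in the tool frame, in mm); z points along the fingers, x is the direction in which the jaws open and shut, and the axes are right-handed (so a half turn about z gives the same grasp; the last joint's range is limited). The gripper opens to 85 mm and grips with 20 to 120 N. Pads are 22 mm wide; open, the fingers measure 114 mm over their backs; the gripper's body (76 mm by 85 mm) begins 54 mm behind the grasp point. The pads swing forward as they close: fully open they stand 13 mm farther back than shut.
Start: joints at [-4.893, 7.471, 85.268, -0, 87.261, -4.893], TCP at [600.005, 0.022, 253.292] pointing down, gripper open.
Joint ranges: [-169.43, 169.43], [-51.17, 129.36], [1.28, 143.12], [-76.62, 256.62], [0, 156.53], [-152.29, 152.29]. Speed limits (degrees/s): [136.94, 136.94, 159.86, 180, 180, 180].

### API

Orientations are given as [roll, pitch, yaw] about the fixed x, y, z axes, in that order (R = Rz(yaw) Ry(pitch) Rx(roll)).
In Python, from bench import r gives the robot as it stands.
- The arm moves only by the shell command python3 -m jog 'ROWS' [FORCE]. ROWS is JSON, a list of rows, each a list of 5 numbers: the shift along the tool's x, y, z in m, then the turn about the tool's z in degrees, then the opening in per cent of the stroke, from 0 (shut) to 100 (fully open). A call has 1 to 8 rows; each row is the pose to reach, as a shift and turn from the pose measured when the call began, along the tool's axes at that moment; what a row does not reach only later rows make up. A row lasts 1/10 s, in which the tool goes at most 50 mm and 8.59 degrees, less where a joint would pass 70% of its speed; a pose out of reach is approached as far as the arm can. A call with a gripper value outside its range is refused whole. The fingers move at their own pace and stop on an object; FORCE is the grip in N (left out, the last holds). Time passes only in rows, so rows that repeat a pose let the fingers close. It gives the time, the measured TCP pose, the force and the opening at its end, in the units of the state.
- r.sense(): the state, without advancing time (a new reading comes with each control period).
- r.snapshot(name): name is "scene" or "side" or "wrist"; returns a dict with "image" (400x640x3 uint8, red, green, blue), "K" (3x3 intrinsics, pixels), "distortion" ([k1, k2, p1, p2, k3] as OpenCV has them; the pictures are not rectified), "T" (4x4, takes a point from camera to world coordinates); the wrist camera has in their place "tool_from_camera" (4x4, takes a point from camera to tool coordinates, whose origin is the TCP and whose axes are the tool frame's). Camera axes: x right, y down, z forward; pixel columns grow to the right and rows downward; lengths in mm; the calibration is good to about 2 mm. A picture is of the moment at which its call begins: read the wrist's pose just before it. There is no depth.
- r.hand_in(): hands the job in, once; it reports no verdict.
Trained networks look in a picture, given as the dict that the camera call returned (one of the last four; its "shot" number tells which), for a name from the list of things; names that differ only in an ending like _2 or _b are one class to them, and where a whole thing is asked for, a point or a joint stands for the part that bears it (a point fixed in the world has none). Each returns a list of dicts, best first, with "conf" (0 to 1); they miss things now and then, are a little off and sometimes report something else, mostly with a low value. They report only what shows in the picture. A call takes as long as a camera call. They do not tell look-alikes from the thing itself.
- r.search_frame(picture, label): "bbox" ([left, top, right, bottom] in pixels, round what is visible of it).
- r.pinpoint(picture, label): "uv" ([column, row] in pixels: a listed point, or the origin of a listed thing).
The state is a dict: "time": time; "joint_pos": joint angles; "qd": joint speeds; "joint_efforts": joint torques, N m; "tool_pos": TCP position; "tcp_rot": TCP orientation; "ft_force": force on the tool from outside, world axes, zero at the start; "wrist_torque": the same for the moment, N m; "finger_gap": finger opening in mm.
Only numpy, scipy, OpenCV 4.12 (cv2) and the standard library are available. Lean on these libraries where they do the work, as an engineer would, in place of code of your own. Each camera call takes 0.05 s, during which the arm holds its last target. There are 200 camera calls.

## Working session

There is one attempt and no reset: what is moved stays moved. The work goes in short steps, Python scripts to look and compute and a shell command to move; the robot and the scene stay as the last step left them, time stands still between calls to the robot, and variables do not carry over. Pictures are saved under pics/ and viewed, about 12 in all and at most 16, crops included, and the job is handed in when it is done.

```bash
mkdir -p pics; ls; cat > h.py <<'E'
import numpy as np, cv2
from scipy.spatial.transform import Rotation as R
from bench import r
def pose():
    s=r.sense(); T=np.eye(4); T[:3,:3]=R.from_euler('xyz',s['tcp_rot'],degrees=True).as_matrix(); T[:3,3]=s['tool_pos']; return T
def snap(n,save=None):
    P=pose(); d=r.snapshot(n); d['W']=np.array(d['T']) if 'T' in d else P@np.array(d['tool_from_camera'])
    if save: cv2.imwrite('pics/'+save+'.png',d['image'][:,:,::-1])
    return d
def w(d,uv,z):
    "pixel -> world at height z"
    p=cv2.undistortPoints(np.array([[uv]],float),np.array(d['K']),np.array(d['distortion']))[0,0]
    v=d['W'][:3,:3]@np.array([p[0],p[1],1]); o=d['W'][:3,3]
    return (o+v*(z-o[2])/v[2])
def px(d,X):
    Wi=np.linalg.inv(d['W']); c=Wi[:3,:3]@np.array(X,float)+Wi[:3,3]
    return cv2.projectPoints(c.reshape(1,1,3),np.zeros(3),np.zeros(3),np.array(d['K']),np.array(d['distortion']))[0].ravel()
def tri(a,ua,b,ub):
    A=[];B=[]
    for d,u in((a,ua),(b,ub)):
        p=cv2.undistortPoints(np.array([[u]],float),np.array(d['K']),np.array(d['distortion']))[0,0]
        v=d['W'][:3,:3]@np.array([p[0],p[1],1]); v/=np.linalg.norm(v); M=np.eye(3)-np.outer(v,v); A.append(M);B.append(M@d['W'][:3,3])
    return np.linalg.solve(sum(A),sum(B))
def rel(X,yaw=None):
    "world target TCP -> tool shift in m"
    P=pose(); return np.round((P[:3,:3].T@(np.array(X,float)-P[:3,3]))/1000,4)
E
python3 - <<'E'
from h import *
print(r.sense())
for n in('scene','side','wrist'):
    d=snap(n,n+'0'); print(n,np.round(d['W'],2).tolist(),np.array(d['K']).round(0).tolist())
    if n!='side':
        for l in('fresh_1','used_1','cover','cover_grip','housing','scrap_tray','loupe','cork'):
            for k in r.pinpoint(d,l)[:6]: print(l,np.round(k['uv']),round(k['conf'],2),w(d,k['uv'],{'cover_grip':130,'cover':84}.get(l,0)).round(0))
E
```

```text
pics
{'time': 0.0, 'joint_pos': array([-4.89461127e+00,  7.51590674e+00,  8.53308572e+01,  9.99515503e-04,
        8.72617182e+01, -4.89389694e+00]), 'qd': array([-0.00162249,  0.04220674, -0.04313897, -0.18383902,  0.00435007,
        0.08227899]), 'joint_efforts': array([-1.90700346e-03, -5.69404185e+01, -5.00557995e+01, -2.19391650e-04,
        1.44415747e-02,  7.24149572e-05]), 'tool_pos': array([5.99478415e+02, 5.67543154e-02, 2.52220951e+02]), 'tcp_rot': array([-1.79989751e+02,  1.08001518e-01, -7.53363990e-04]), 'ft_force': array([ 0.07888787, -0.11206718,  0.58529563]), 'wrist_torque': array([ 0.02470236, -0.01874693, -0.02065998]), 'finger_gap': 85.35569949318685}
scene [[0.55, -0.37, 0.75, -381.74], [-0.83, -0.24, 0.5, -646.78], [-0.0, -0.9, -0.44, 660.99], [0.0, 0.0, 0.0, 1.0]] [[417.0, 0.0, 310.0], [0.0, 417.0, 202.0], [0.0, 0.0, 1.0]]
fresh_1 [392. 293.] 0.91 [ 422. -357.    0.]
fresh_1 [408. 268.] 0.82 [ 546. -351.    0.]
fresh_1 [371. 252.] 0.79 [ 560. -230.    0.]
fresh_1 [347. 275.] 0.72 [ 426. -227.    0.]
fresh_1 [333. 223.] 0.6 [650. -47.   0.]
fresh_1 [429. 252.]
[... 476 characters left out ...]
. -156.    0.]
side [[0.61, -0.7, 0.38, 50.03], [-0.79, -0.54, 0.28, -425.41], [0.01, -0.47, -0.88, 1309.75], [0.0, 0.0, 0.0, 1.0]] [[509.0, 0.0, 319.0], [0.0, 509.0, 194.0], [0.0, 0.0, 1.0]]
wrist [[1.0, 0.0, 0.0, 599.4], [0.0, -0.95, -0.32, 84.35], [0.0, 0.32, -0.95, 373.23], [0.0, 0.0, 0.0, 1.0]] [[328.0, 0.0, 324.0], [0.0, 328.0, 199.0], [0.0, 0.0, 1.0]]
fresh_1 [299. 320.] 0.72 [ 564. -220.    0.]
fresh_1 [381. 346.] 0.66 [ 681. -265.    0.]
fresh_1 [366. 208.] 0.56 [651. -54.   0.]
cover [224. 229.] 0.59 [503. -45.  84.]
cover_grip [212. 251.] 0.85 [506. -44. 130.]
housing [226. 230.] 0.2 [477. -83.   0.]
loupe [439.  85.] 0.62 [724.  87.   0.]
cork [389. 278.] 0.69 [ 684. -152.    0.]
```

View pics/side0.png

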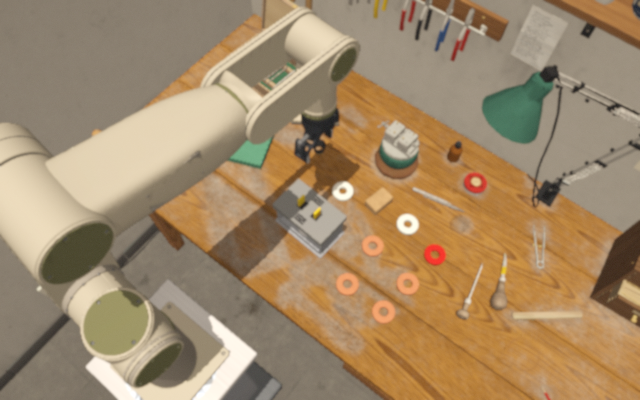

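View pics/scene0.png

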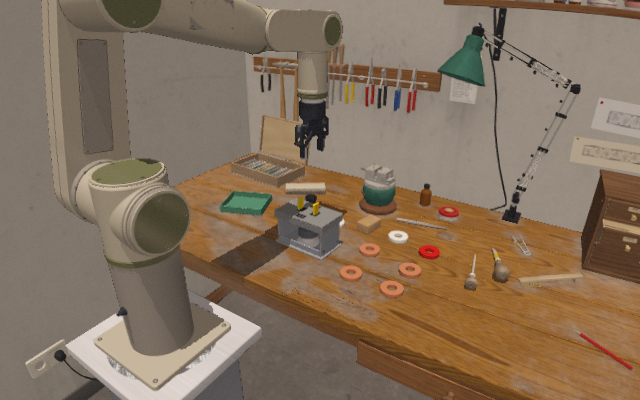

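The side view shows four copper rings at (372,245), (347,284), (383,311) and (408,283). The look-alikes are white at (343,191) and (407,223), and red at (435,254). The cover with its yellow tabs is at (310,208), and the tray is upper left at (250,150). I'll measure these now.

```bash
cat >> h.py <<'E'
def blobs(d,lo,hi,amin=60):
    h=cv2.cvtColor(d['image'],cv2.COLOR_RGB2HSV); m=cv2.inRange(h,np.array(lo),np.array(hi)); m=cv2.morphologyEx(m,cv2.MORPH_CLOSE,np.ones((3,3)))
    cs,_=cv2.findContours(m,cv2.RETR_EXTERNAL,cv2.CHAIN_APPROX_NONE)
    return [(c,cv2.contourArea(c)) for c in cs if cv2.contourArea(c)>amin]
E
python3 - <<'E'
from h import *
d=snap('side'); e=snap('scene'); g=snap('wrist','w')
for n,q in(('side',d),('scene',e),('wrist',g)):
    im=q['image']
    print(n)
    for c,a in blobs(q,(5,110,150),(14,190,255),80):
        M=cv2.moments(c);u=(M['m10']/M['m00'],M['m01']/M['m00']); rr=cv2.boundingRect(c)
        print('  cop',np.round(u),a,rr,w(q,u,9).round(0), im[rr[1]+rr[3]//2,rr[0]+2])
    for c,a in blobs(q,(22,150,100),(34,255,255),8):
        M=cv2.moments(c);u=(M['m10']/M['m00'],M['m01']/M['m00']); print('  yel',np.round(u,1),a,w(q,u,126).round(0))
    for l in('cover_grip','tab_a','catch_lip','scrap_tray','loupe','cork','cover'):
        for k in r.search_frame(q,l)[:1]: print(l,np.round(k['bbox']),round(k['conf'],2),w(q,k['bbox'][:2],0).round(),w(q,k['bbox'][2:],0).round())
E
```

```text
side
  cop [383. 311.] 455.5 (371, 299, 26, 25) [ 433. -353.    9.] [236 159 105]
  cop [407. 284.] 406.0 (396, 272, 23, 24) [ 533. -361.    9.] [236 159 106]
  cop [347. 284.] 439.5 (335, 272, 25, 25) [ 435. -235.    9.] [235 160 109]
  cop [372. 246.] 384.5 (360, 234, 24, 23) [ 565. -224.    9.] [215 146 100]
  cop [477. 179.] 226.0 (462, 171, 27, 25) [ 930. -350.    9.] [167  77  63]
  cop [487.  11.] 105.0 (468, 0, 40, 23) [1586.  -32.    9.] [160 147 128]
  yel [503.1 270.1] 21.0 [ 665. -538.  126.]
  yel [315.8 213.1] 26.0 [504. -76. 126.]
  yel [300.7 201. ] 32.5 [507. -23. 126.]
  yel [384.1   4.5] 18.5 [1254.  220.  126.]
  yel [375.5   8.4] 29.5 [1221.  232.  126.]
cover_grip [272. 180. 347. 246.] 0.8 [558. 131.   0.] [ 525. -169.    0.]
tab_a [315. 208. 320. 219.] 0.61 [565. -27.   0.] [544. -61.   0.]
catch_lip [278. 213. 344. 256.] 0.6 [486.  47.   0.] [ 496. -181.   -0.]
scrap_tray [228. 140. 270. 169.] 0.87 [581. 329.   0.] [583. 158.   0.]
loupe [298. 196. 304. 206.] 0.41 [562.  36.   0.] [550.   3.   0.]
cork [362. 187. 392. 213.] 0.72 [703. -91.   0.] [ 686. -212.  
[... 2877 characters left out ...]
] [140  98  63]
  cop [341.  39.] 10982.5 (247, 0, 184, 81) [616. 132.   9.] [164 134 106]
  cop [212.  32.] 322.0 (206, 0, 13, 72) [486. 139.   9.] [124  89  60]
  cop [29. 20.] 1123.5 (11, 0, 38, 48) [298. 154.   9.] [103 100  91]
  yel [204.9 227. ] 114.5 [501. -24. 126.]
cover_grip [154. 138. 284. 320.] 0.75 [405.  30.   0.] [ 544. -219.    0.]
tab_a [192. 212. 228. 235.] 0.96 [437. -60.   0.] [480. -90.   0.]
catch_lip [195. 128. 311. 269.] 0.94 [454.  42.   0.] [ 583. -139.    0.]
loupe [426.  62. 473. 105.] 0.84 [708. 111.   0.] [763.  67.   0.]
cork [361. 266. 418. 317.] 0.79 [ 647. -134.    0.] [ 729. -215.    0.]
cover [150. 138. 284. 325.] 0.92 [401.  31.   0.] [ 543. -228.    0.]
```

View pics/wrist0.png

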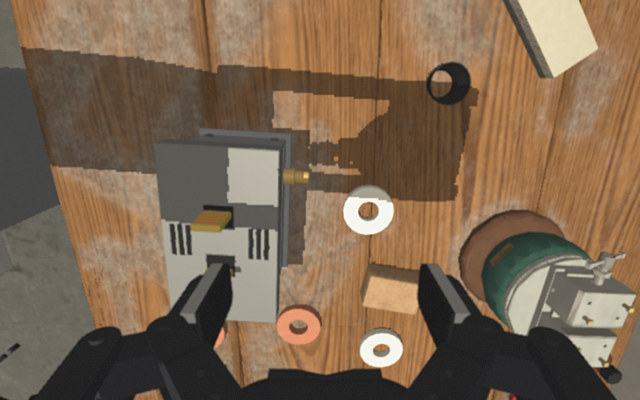

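The wrist view shows the cover at (222,230), with its yellow tabs at (212,220) and (222,265) and the nozzle at (297,176), towards +x. White rings are at (368,208) and (381,347), a fresh ring at (298,323), the loupe at (448,83) and the cork at (390,288). Next I'll go above the cover for a close measurement.

```bash
python3 -m jog '[[-0.048,0.022,-0.025,0,100],[-0.096,0.045,-0.05,0,100],[-0.096,0.045,-0.05,0,100],[-0.096,0.045,-0.05,0,100],[-0.096,0.045,-0.05,0,100]]'
python3 - <<'E'
from h import *
print(pose().round(2)[:3].tolist())
q=snap('wrist','w1')
for c,a in blobs(q,(22,150,100),(34,255,255),8):
    print('  yel',a,cv2.boundingRect(c)); b=cv2.boxPoints(cv2.minAreaRect(c)); print([ (np.round(u),w(q,u,142).round(1)[:2]) for u in b])
for l in('cover_grip','shaft_top','catch_lip','cover'):
    for k in r.pinpoint(q,l)[:2]: print(l,np.round(k['uv']),round(k['conf'],2),w(q,k['uv'],{'cover_grip':130,'shaft_top':84,'catch_lip':94,'cover':84}[l]).round(1))
E
```

```text
time: 2.65
tool_pos: [504.4, -44.9, 303.4]
tcp_rot: [-180.0, -0.1, -0.0]
ft_force: [0.4, -0.5, -0.1]
finger_gap: 85.4
[[1.0, -0.0, 0.0, 504.38], [-0.0, -1.0, 0.0, -44.95], [0.0, -0.0, -1.0, 303.42]]
  yel 181.5 (312, 204, 24, 16)
[(array([312., 217.], dtype=float32), array([492.4, -73.7])), (array([313., 203.], dtype=float32), array([493.9, -60.1])), (array([336., 205.], dtype=float32), array([515. , -62.4])), (array([335., 219.], dtype=float32), array([513.9, -76. ]))]
  yel 49.5 (315, 153, 26, 8)
[(array([315., 160.], dtype=float32), array([496. , -20.5])), (array([315., 153.], dtype=float32), array([496. , -14.3])), (array([340., 153.], dtype=float32), array([517.6, -14.3])), (array([340., 160.], dtype=float32), array([517.7, -20.5]))]
cover_grip [323. 182.] 0.96 [503.  -44.3 130. ]
shaft_top [364. 272.] 0.66 [ 551.1 -167.3   84. ]
cover [322. 173.] 0.71 [502.2 -46.8  84. ]
cover [363. 272.] 0.43 [ 549.6 -167.6   84. ]
```

View pics/w1.png

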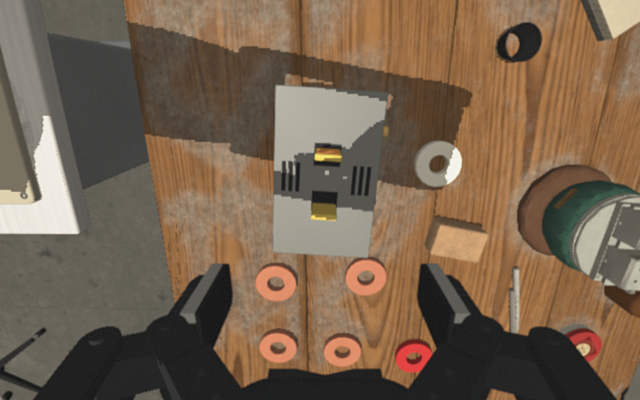

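This shows the cover with corners at about (276,86), (386,94), (370,256) and (273,250). Four copper rings are visible at (277,283), (366,276), (278,346) and (342,351), a red look-alike at (413,357) and a white one at (438,163).

```bash
python3 - <<'E'
from h import *
q=snap('wrist')
C=np.array([w(q,u,108)[:2] for u in((276,86),(386,94),(370,256),(273,250))]); print(C.round(1),C.mean(0))
a,b,c,d=C
for v in(a-d,b-c): print(np.linalg.norm(v),np.degrees(np.arctan2(-v[0],v[1])))
for v in(b-a,c-d): print(np.linalg.norm(v),np.degrees(np.arctan2(v[1],v[0])))
# refine from gray mask
im=q['image'].astype(int); sat=im.max(2)-im.min(2)
m=((sat<22)&(im.max(2)>45)).astype(np.uint8); m=cv2.morphologyEx(cv2.morphologyEx(m,cv2.MORPH_OPEN,np.ones((5,5))),cv2.MORPH_CLOSE,np.ones((25,25)))
n,L,st,_=cv2.connectedComponentsWithStats(m); k=L[200,350]or L[120,320]; print(st[k])
cs,_=cv2.findContours((L==k).astype(np.uint8),0,cv2.CHAIN_APPROX_NONE); P=np.array([w(q,u,108)[:2] for u in cs[0][:,0]],np.float32); print(cv2.minAreaRect(P))
for c,a in blobs(q,(5,110,150),(14,190,255),200):
    rr=cv2.minEnclosingCircle(c); print(a,np.round(rr[0]),w(q,rr[0],10).round(0)) if a<1500 else 0
E
```

```text
[[ 459.4   41.4]
 [ 559.8   34.6]
 [ 552.7 -131.8]
 [ 448.6 -124.7]] [505.14443167 -45.11749478]
166.4824830418128 -3.7187782151602864
166.50465439138227 -2.4525425334744533
100.63965536634821 -3.88035149996252
104.31904288676024 -3.8644982910683554
[  250    68   139   191 18186]
((494.22528076171875, -38.192909240722656), (184.21275329589844, 128.34046936035156), 85.75387573242188)
447.0 [611. 342.] [ 968. -345.   10.]
308.0 [267. 323.] [ 416. -301.   10.]
313.5 [600. 336.] [ 946. -331.   10.]
251.5 [596. 301.] [ 919. -265.   10.]
1135.0 [277. 283.] [ 435. -230.   10.]
354.0 [328. 266.] [ 508. -202.   10.]
880.0 [226. 250.] [ 365. -177.   10.]
829.5 [172. 254.] [ 288. -183.   10.]
636.5 [262. 177.] [422. -70.  10.]
1495.5 [636. 143.] [907. -23.  10.]
350.5 [546.  47.] [762.  88.  10.]
362.0 [219.  29.] [383. 104.  10.]
218.5 [136.  10.] [291. 125.  10.]
```

```bash
python3 -m jog '[[0,0,0,-8.5,100],[0,0,0,-17,100],[0,0,0,-25.5,100],[0,0,0,-34,100],[0,0,0,-42.5,100],[0,0,0,-51,100],[0,0,0,-59.5,100],[0,0,0,-65,100]]' >/dev/null; python3 -m jog '[[0,0,0,-8,100],[0,0,0,-16,100],[0,0,0,-21.5,100],[0,0,0,-21.5,100],[0,0,0,-21.5,100]]'
python3 - <<'E'
from h import *
q=snap('wrist','w2')
print(rel((505,-45,200)),rel((505,-45,135)))
for k in r.pinpoint(q,'cover_grip')[:2]: print(k['conf'],w(q,k['uv'],130).round(1))
for c,a in blobs(q,(22,150,100),(34,255,255),8):
    print('  yel',a,cv2.boundingRect(c)); b=cv2.boxPoints(cv2.minAreaRect(c)); print([ (np.round(u),w(q,u,142).round(1)[:2]) for u in b])
E
```

```text
time: 4.25
tool_pos: [504.4, -44.1, 301.6]
tcp_rot: [-179.8, -0.0, 86.7]
ft_force: [0.3, 0.1, 0.3]
finger_gap: 85.4
[-0.0008  0.0009  0.1017] [-0.0009  0.0011  0.1667]
0.93 [504.3 -47.2 130. ]
  yel 67.0 (348, 168, 8, 33)
[(array([348., 168.], dtype=float32), array([488.2, -21.4])), (array([355., 168.], dtype=float32), array([488.5, -15.3])), (array([355., 200.], dtype=float32), array([518. , -16.1])), (array([348., 200.], dtype=float32), array([517.7, -22.4]))]
  yel 124.5 (287, 168, 7, 31)
[(array([286., 198.], dtype=float32), array([512.5, -78. ])), (array([287., 168.], dtype=float32), array([485. , -74.3])), (array([293., 168.], dtype=float32), array([485.5, -69.3])), (array([292., 198.], dtype=float32), array([513.1, -72.7]))]
```

View pics/w2.png

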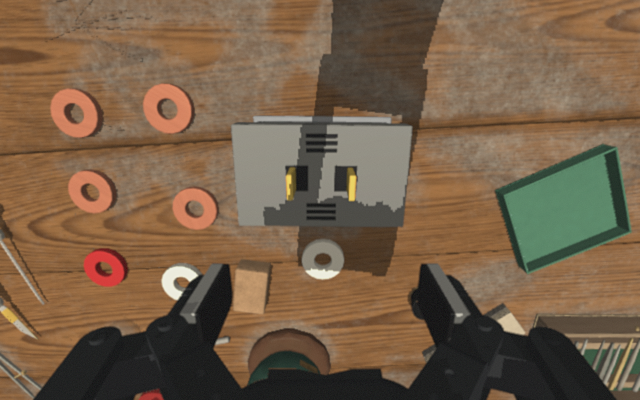

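The fresh-ring layout is clear here. The tray's near-left corner is at (497,190), and the tabs are at (290,183) and (351,184), midway at about (504,-46). I'm descending to squeeze.

```bash
python3 -m jog '[[-0.001,0,0.04,0,100],[-0.002,0,0.08,0,100],[-0.002,0,0.12,0,100],[-0.002,0,0.15,0,100],[-0.002,0,0.166,0,100],[-0.002,0,0.166,0,100],[-0.002,0,0.166,0,100]]' 40
python3 - <<'E'
from h import *
d=snap('side'); e=snap('scene')
for l in ('scrap_tray',):
    for n,q in(('s',d),('c',e)):
        for k in r.pinpoint(q,l)[:1]: print(n,k['conf'],w(q,k['uv'],0).round(1))
    for q in (d,):
        for c,a in blobs(q,(60,80,30),(95,255,200),300):
            print(a,[(p[0].tolist(),w(q,p[0],24).round()[:2].tolist()) for p in cv2.approxPolyDP(c,4,True)])
E
```

```text
time: 5.05
tool_pos: [504.0, -46.1, 136.2]
tcp_rot: [-179.8, -0.0, 86.7]
ft_force: [0.3, 0.4, 1.1]
finger_gap: 85.3
s 0.69 [597.1 284.5   0. ]
c 0.67 [599.4 295.    0. ]
2643.5 [([538, 73], [1416.0, -314.0]), ([524, 86], [1333.0, -302.0]), ([484, 101], [1192.0, -226.0]), ([490, 123], [1127.0, -284.0]), ([514, 140], [1117.0, -374.0]), ([528, 141], [1141.0, -411.0]), ([535, 134], [1179.0, -417.0]), ([541, 97], [1327.0, -367.0]), ([551, 87], [1388.0, -376.0])]
```

```bash
python3 -m jog '[[0,0,0,0,40],[0,0,0,0,40],[0,0,0,0,40],[0,0,0,0,40],[0,0,0,0,40],[0,0,0,0,40],[0,0,0,0,40],[0,0,0,0,40]]' 60; python3 -m jog '[[0,0,0,0,40],[0,0,0,0,40],[0,0,0,0,40],[0,0,0,0,40]]' 60
python3 - <<'E'
from h import *
snap('scene')
q=snap('wrist','w3'); cv2.imwrite('pics/w3c.png',cv2.resize(q['image'][80:300,180:480,::-1],None,fx=2,fy=2))
E
```

```text
time: 6.05
tool_pos: [506.3, -47.5, 140.1]
tcp_rot: [179.8, 0.1, 86.7]
ft_force: [-4.3, -3.0, 14.7]
finger_gap: 36.2
time: 6.45
tool_pos: [506.4, -47.5, 140.2]
tcp_rot: [179.8, 0.1, 86.7]
ft_force: [-0.8, -0.7, 2.0]
finger_gap: 36.2
```

View pics/w3c.png

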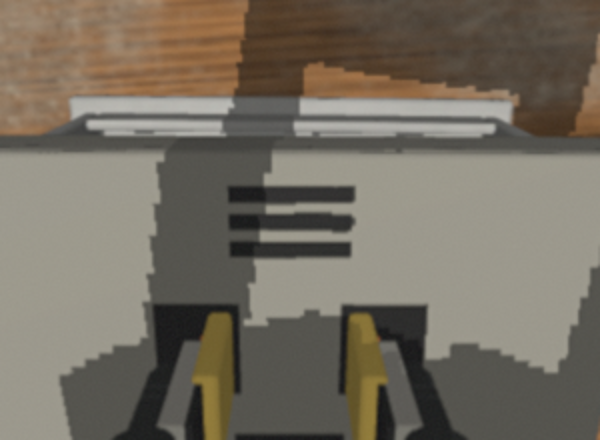

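The pads hold both yellow tabs, at about (215,370) and (365,370) in the crop, and the tabs are drawn in. Lifting now.

```bash
python3 -m jog '[[0,0,-0.008,0,40],[0,0,-0.016,0,40],[0,0,-0.025,0,40],[0,0,-0.04,0,40],[0,0,-0.04,0,40]]' 60
python3 - <<'E'
from h import *
q=snap('side'); cv2.imwrite('pics/s4c.png',cv2.resize(q['image'][130:300,220:440,::-1],None,fx=3,fy=3))
E
```

```text
time: 7.05
tool_pos: [507.9, -47.7, 183.4]
tcp_rot: [179.5, 0.2, 86.7]
ft_force: [1.1, 0.1, -1.7]
finger_gap: 35.9
```

View pics/s4c.png

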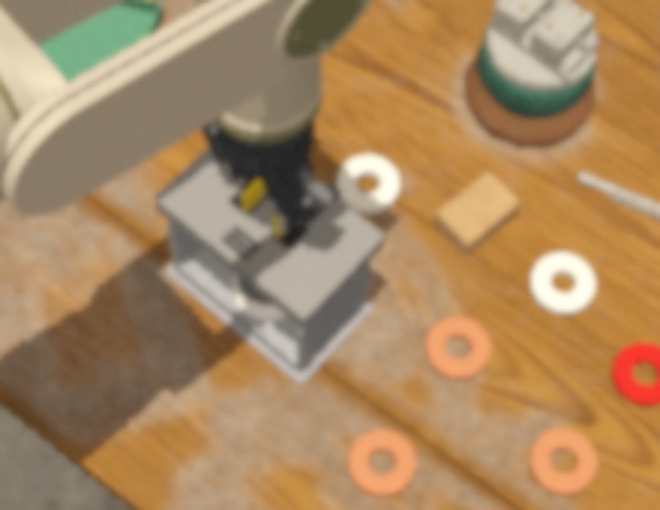

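```bash
python3 -m jog '[[0,0,-0.03,0,40],[0,0,-0.06,0,40],[0,0,-0.09,0,40],[0,0,-0.09,0,40],[0,0,-0.09,0,40]]' 60
python3 - <<'E'
from h import *
a=snap('side'); b=snap('scene')
for l in('cover_grip','cover','shaft_top','used_1','ring_seat'):
    A=r.pinpoint(a,l);B=r.pinpoint(b,l)
    if A and B: print(l,A[0]['conf'],B[0]['conf'],A[0]['uv'],B[0]['uv'],tri(a,A[0]['uv'],b,B[0]['uv']).round(1))
cv2.imwrite('pics/s5c.png',np.hstack([cv2.resize(q['image'][120:280,230:390,::-1],None,fx=2.4,fy=2.4) for q in(a,b)]))
print(rel((440,145,300)))
E
```

```text
time: 7.6
tool_pos: [507.0, -47.4, 272.1]
tcp_rot: [179.5, 0.2, 86.7]
ft_force: [-0.7, 0.5, -4.3]
finger_gap: 36.0
cover_grip 0.92 0.75 [308.3, 179.4] [308.8, 160.7] [511.8 -46.8 259.5]
cover 0.7 0.68 [314.0, 185.3] [306.7, 178.1] [529.  -38.9 199.4]
shaft_top 0.61 0.9 [306.0, 211.1] [310.6, 219.6] [516.  -41.6  72.8]
used_1 0.74 0.51 [308.3, 217.0] [309.5, 227.2] [512.1 -46.2  49.8]
ring_seat 0.71 0.92 [309.1, 224.7] [308.7, 236.0] [502.1 -53.2  26.5]
[ 0.1882 -0.0774 -0.0289]
```

View pics/s5c.png

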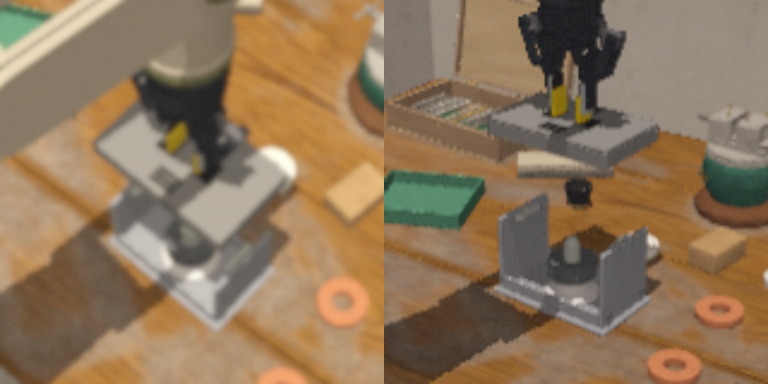

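The cover is off: the bare shaft and dark rings show at (570,265) in the right half, and the cover hangs level from the tabs. I'll carry it to (440,145) and set it down there.

```bash
python3 -m jog '[[0.03,-0.012,0,0,40],[0.06,-0.025,0,0,40],[0.09,-0.037,0,0,40],[0.12,-0.05,0,0,40],[0.15,-0.062,0,0,40],[0.18,-0.075,0,0,40],[0.188,-0.077,0,0,40],[0.188,-0.077,0,0,40]]' 60; python3 -m jog '[[0,0,0.04,0,40],[0,0,0.08,0,40],[0,0,0.12,0,40],[0,0,0.16,0,40],[0,0,0.19,0,40],[0,0,0.205,0,40],[0,0,0.205,0,40]]' 60
python3 - <<'E'
from h import *
a=snap('side'); b=snap('scene')
for l in('cover_grip','cover'):
    A=r.pinpoint(a,l);B=r.pinpoint(b,l)
    if A and B: print(l,A[0]['conf'],B[0]['conf'],tri(a,A[0]['uv'],b,B[0]['uv']).round(1))
E
```

```text
time: 9.0
tool_pos: [440.4, 145.7, 271.2]
tcp_rot: [179.6, 0.1, 86.9]
ft_force: [0.5, -0.0, -3.3]
finger_gap: 36.2
time: 9.7
tool_pos: [440.0, 143.5, 63.4]
tcp_rot: [179.9, 0.2, 86.8]
ft_force: [-0.8, -0.3, -3.7]
finger_gap: 36.2
cover_grip 0.89 0.63 [440.8 139.8  54.6]
cover 0.9 0.61 [450.7 145.6  -2.2]
```

```bash
python3 -m jog '[[0,0,0.003,0,40],[0,0,0.005,0,40],[0,0,0.006,0,40],[0,0,0.006,0,40]]' 60;python3 -m jog '[[0,0,0.001,0,40],[0,0,0.002,0,40],[0,0,0.003,0,40],[0,0,0.003,0,40]]' 60
```

```text
time: 10.4
tool_pos: [443.1, 145.2, 61.6]
tcp_rot: [179.4, 0.1, 86.9]
ft_force: [-0.2, 0.3, -4.2]
finger_gap: 35.9
time: 10.8
tool_pos: [443.0, 145.2, 58.4]
tcp_rot: [179.4, 0.1, 86.9]
ft_force: [0.5, 0.5, -2.7]
finger_gap: 38.5
```

```bash
python3 -m jog '[[0,0,0.001,0,40],[0,0,0.002,0,40],[0,0,0.003,0,40],[0,0,0.003,0,40]]' 60
```

```text
time: 11.2
tool_pos: [443.3, 145.2, 56.2]
tcp_rot: [179.4, 0.1, 86.9]
ft_force: [-4.4, -0.9, 7.0]
finger_gap: 36.1
```

```bash
python3 -m jog '[[0,0,0,0,60],[0,0,0,0,80],[0,0,0,0,100],[0,0,0,0,100],[0,0,0,0,100],[0,0,0,0,100]]' 60; python3 -m jog '[[0,0,-0.03,0,100],[0,0,-0.07,0,100],[0,0,-0.11,0,100],[0,0,-0.15,0,100],[0,0,-0.19,0,100],[0,0,-0.22,0,100],[0,0,-0.22,0,100]]'
python3 - <<'E'
from h import *
q=snap('wrist','w6')
for k in r.pinpoint(q,'cover_grip')[:2]: print(k['conf'],w(q,k['uv'],46).round(1))
for c,a in blobs(q,(22,150,100),(34,255,255),8):
    print('  yel',a,cv2.boundingRect(c)); b=cv2.boxPoints(cv2.minAreaRect(c)); print([ (np.round(u),w(q,u,58).round(1)[:2]) for u in b])
print(rel((504.5,-46,280)))
E
```

```text
time: 11.8
tool_pos: [443.4, 145.3, 56.3]
tcp_rot: [179.4, 0.1, 86.9]
ft_force: [-0.9, 0.6, -0.1]
finger_gap: 85.4
time: 12.5
tool_pos: [443.5, 146.3, 282.0]
tcp_rot: [178.9, -0.0, 86.9]
ft_force: [-0.7, 0.6, 0.2]
finger_gap: 85.6
0.76 [442.6 146.3  46. ]
  yel 105.0 (346, 149, 6, 25)
[(array([346., 149.], dtype=float32), array([426.9, 171.2])), (array([351., 149.], dtype=float32), array([427.1, 176.4])), (array([351., 173.], dtype=float32), array([453.3, 175.7])), (array([346., 173.], dtype=float32), array([453. , 170.3]))]
  yel 39.5 (295, 149, 6, 25)
[(array([295., 149.], dtype=float32), array([423.9, 117.6])), (array([300., 149.], dtype=float32), array([424.2, 122.8])), (array([300., 173.], dtype=float32), array([450.3, 120.8])), (array([295., 173.], dtype=float32), array([450. , 115.4]))]
[-0.1882  0.0732 -0.0019]
```

```bash
python3 -m jog '[[-0.03,0.012,0,8.5,100],[-0.06,0.024,0,17,100],[-0.09,0.036,0,25.5,100],[-0.12,0.048,0,34,100],[-0.15,0.06,0,42.5,100],[-0.18,0.07,0,51,100],[-0.188,0.073,0,59.5,100],[-0.188,0.073,0,65,100]]' >/dev/null; python3 -m jog '[[0,0,0,8,100],[0,0,0,16,100],[0,0,0,24,100],[0,0,0,25.5,100],[0,0,0,25.5,100]]'
python3 - <<'E'
from h import *
q=snap('wrist','w7')
Z={'shaft_top':84,'used_1':50,'ring_seat':32,'housing':0,'fresh_1':6}
for l in Z:
    for k in r.pinpoint(q,l)[:5]: print(l,round(k['conf'],2),np.round(k['uv']),w(q,k['uv'],Z[l]).round(1))
print(pose()[:3].round(2).tolist())
E
```

```text
time: 13.9
tool_pos: [503.0, -47.3, 274.2]
tcp_rot: [180.0, -0.3, -4.0]
ft_force: [0.5, -0.2, -0.2]
finger_gap: 85.7
shaft_top 0.78 [329. 174.] [508.2 -43.6  84. ]
used_1 0.97 [322. 168.] [501.5 -45.3  50. ]
used_1 0.58 [327. 157.] [507.1 -33.6  50. ]
ring_seat 0.67 [329. 166.] [508.7 -47.3  32. ]
housing 0.63 [326. 157.] [506.4 -43.1   0. ]
fresh_1 0.98 [373. 278.] [ 558.9 -213.1    6. ]
fresh_1 0.91 [284. 292.] [ 435.6 -227.     6. ]
fresh_1 0.83 [441. 156.] [644.4 -50.9   6. ]
fresh_1 0.78 [359. 360.] [ 535.8 -356.5    6. ]
fresh_1 0.77 [456. 299.] [ 676.7 -257.3    6. ]
[[1.0, -0.07, 0.01, 503.61], [-0.07, -1.0, -0.0, -47.37], [0.01, 0.0, -1.0, 275.57]]
```

View pics/w7.png

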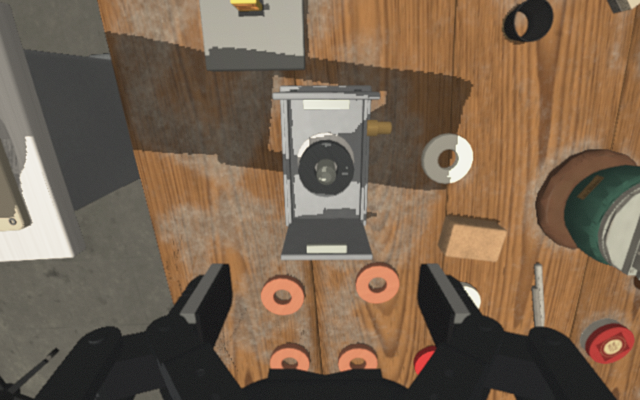

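The view shows the open housing, with the dark ring at (326,167), the shaft tip at (326,175), and the cover standing upright at (253,40). I'll refine the shaft axis.

```bash
python3 - <<'E'
from h import *
q=snap('wrist')
g=q['image'].max(2).astype(int); m=((g<75)).astype(np.uint8); m[:, :290]=0;m[:,362:]=0;m[:130]=0;m[205:]=0
m=cv2.morphologyEx(m,cv2.MORPH_OPEN,np.ones((3,3)))
cs,_=cv2.findContours(m,0,cv2.CHAIN_APPROX_NONE); c=max(cs,key=cv2.contourArea); hl=cv2.convexHull(c)
(u,rr)=cv2.minEnclosingCircle(hl); el=cv2.fitEllipse(hl); print(cv2.contourArea(c),u,rr,el)
print('ring',w(q,u,52).round(1),w(q,el[0],52).round(1))
print('tip',w(q,(326,175),84).round(1),w(q,(326,180),80))
for X in((503,-46),(505,-46),(505,-48)): print(X,px(q,(*X,84)).round(1),px(q,(*X,56)).round(1))
a=snap('side');b=snap('scene')
for l in('shaft_top','used_1','ring_seat'):
    A=r.pinpoint(a,l);B=r.pinpoint(b,l)
    if A and B: print(l,A[0]['conf'],B[0]['conf'],tri(a,A[0]['uv'],b,B[0]['uv']).round(1))
cv2.imwrite('pics/w7c.png',cv2.resize(q['image'][120:220,270:390,::-1],None,fx=5,fy=5,interpolation=cv2.INTER_NEAREST))
print(rel((505,-46,150)))
E
```

```text
2167.0 (324.63629150390625, 167.4720916748047) 27.86066246032715 ((324.6897277832031, 167.1520538330078), (54.0095329284668, 54.539974212646484), 91.50425720214844)
ring [505.4 -44.7  52. ] [505.5 -44.3  52. ]
tip [506.4 -44.7  84. ] [506.0665863  -50.85144553  80.        ]
(503, -46) [322.6 176.5] [322.5 169.7]
(505, -46) [324.6 176.4] [324.4 169.6]
(505, -48) [324.8 178.4] [324.5 171.4]
shaft_top 0.65 0.64 [ 565.5 -113.1    1.2]
used_1 0.84 0.54 [513.  -47.7  38. ]
ring_seat 0.79 0.68 [502.2 -59.6  37.8]
[ 0.0002 -0.0016  0.1256]
```

View pics/w7c.png

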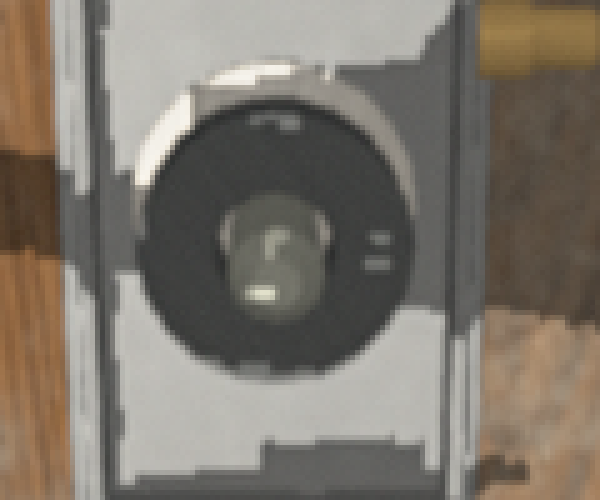

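```bash
python3 -m jog '[[0.0,-0.0015,0.045,0,100],[0.0,-0.0015,0.085,0,100],[0.0,-0.0015,0.125,0,100],[0.0,-0.0015,0.125,0,100],[0.0,-0.0015,0.125,0,100]]'; python3 -c "
from h import *; print(rel((505,-46,48)),pose()[:3].round(3).tolist())"
```

```text
time: 15.15
tool_pos: [504.4, -46.0, 151.0]
tcp_rot: [180.0, -0.4, -4.1]
ft_force: [-0.7, -0.1, 0.1]
finger_gap: 85.6
[-1.00e-04 -1.00e-04  1.03e-01] [[0.997, -0.071, 0.007, 504.383], [-0.071, -0.997, -0.001, -46.014], [0.007, 0.001, -1.0, 150.956]]
```

```bash
python3 -m jog '[[0,0,0.03,0,100],[0,0,0.06,0,100],[0,0,0.085,0,100],[0,0,0.102,0,100],[0,0,0.102,0,100]]'; python3 -m jog '[[0,0,0,0,65],[0,0,0,0,60],[0,0,0,0,60],[0,0,0,0,60],[0,0,0,0,60],[0,0,0,0,60]]' 50
```

```text
time: 15.65
tool_pos: [505.4, -46.2, 49.5]
tcp_rot: [180.0, -0.4, -4.1]
ft_force: [-0.5, 0.8, -0.9]
finger_gap: 85.4
time: 16.25
tool_pos: [507.7, -46.7, 52.9]
tcp_rot: [179.9, -0.6, -4.1]
ft_force: [-4.2, 0.8, 10.8]
finger_gap: 57.7
```

```bash
python3 -m jog '[[0,0,-0.02,0,60],[0,0,-0.045,0,60],[0,0,-0.08,0,60],[0,0,-0.12,0,60],[0,0,-0.16,0,60],[0,0,-0.16,0,60]]' 50
python3 - <<'E'
from h import *
q=snap('wrist','w8'); a=snap('scene')
cv2.imwrite('pics/w8c.png',np.hstack([q['image'][100:400,160:480,::-1],cv2.resize(a['image'][120:280,230:390,::-1],(300,300))]))
for k in r.pinpoint(q,'used_1')[:4]: print(k['conf'],np.round(k['uv']))
P=pose(); print(px(q,P[:3,3]+3*P[:3,2]), P[:3].round(2).tolist())
for k in r.pinpoint(q,'scrap_tray')[:1]: print(k['conf'],w(q,k['uv'],0))
E
```

```text
time: 16.85
tool_pos: [510.0, -47.1, 221.9]
tcp_rot: [179.8, -1.4, -4.1]
ft_force: [1.1, -1.4, -1.3]
finger_gap: 57.6
0.89 [321. 282.]
[316.56719659 279.10438762] [[1.0, -0.07, 0.01, 506.02], [-0.07, -1.0, -0.0, -46.34], [0.01, 0.0, -1.0, 213.41]]
```

View pics/w8c.png

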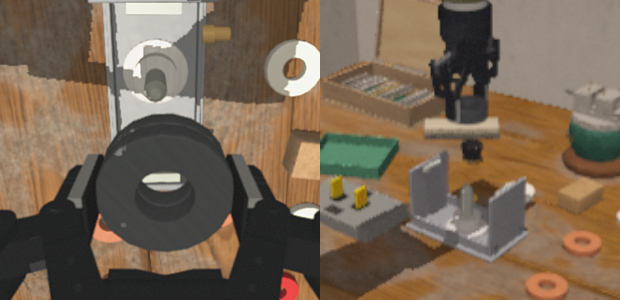

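Both dark rings are in the grip, with the stack at (165,180) in the crop, and the shaft is bare. The cover stands upright on the bench. I'm carrying the rings to the tray, which is turned about +20°.

```bash
python3 -c "
from h import *; print(rel((598,287,160)),pose()[:3,3])"; python3 -m jog '[[0,0,0,0,60]]' 50
```

```text
[ 0.0681 -0.339   0.0524] [505.32618645 -46.20384326 212.12136686]
time: 17.15
tool_pos: [504.3, -46.0, 210.5]
tcp_rot: [179.9, -0.4, -4.1]
ft_force: [-0.9, -0.4, -2.0]
finger_gap: 57.7
```

```bash
python3 -m jog '[[0.008,-0.04,0,-4,60],[0.017,-0.085,0,-8,60],[0.026,-0.13,0,-12,60],[0.035,-0.175,0.01,-16,60],[0.044,-0.22,0.02,-20,60],[0.053,-0.265,0.03,-24,60],[0.062,-0.31,0.04,-24,60],[0.068,-0.339,0.05,-24,60]]' 50
python3 -m jog '[[0,0,0,0,60],[0,0,0,0,60],[0,0,0,0,60]]' 50
python3 - <<'E'
from h import *
q=snap('wrist','w9'); print(pose()[:3].round(2).tolist())
for k in r.pinpoint(q,'scrap_tray')[:1]: print(k['conf'],w(q,k['uv'],0))
for c,a in blobs(q,(60,80,30),(95,255,220),300):
    print(a,[(p[0].tolist(),w(q,p[0],24).round()[:2].tolist()) for p in cv2.approxPolyDP(cv2.convexHull(c),8,True)])
for X in((598,287,0),): print(rel((598,287,45)))
E
```

```text
time: 17.95
tool_pos: [595.8, 290.1, 158.0]
tcp_rot: [179.8, -0.2, 20.0]
ft_force: [-0.1, -0.9, -1.5]
finger_gap: 57.6
time: 18.25
tool_pos: [595.3, 289.1, 157.0]
tcp_rot: [179.8, -0.1, 20.0]
ft_force: [-0.7, -0.4, -1.5]
finger_gap: 57.8
[[0.94, 0.34, 0.0, 595.7], [0.34, -0.94, -0.0, 288.9], [0.0, 0.0, -1.0, 157.74]]
0.85 [597.2055312  280.50506474   0.        ]
938.5 [([615, 205], [829.0, 366.0]), ([639, 218], [857.0, 363.0]), ([639, 245], [874.0, 342.0]), ([598, 227], [827.0, 344.0])]
10101.5 [([400, 113], [626.0, 371.0]), ([398, 183], [647.0, 320.0]), ([255, 251], [556.0, 222.0]), ([232, 119], [509.0, 323.0])]
[0.0009 0.0021 0.1133]
```

```bash
python3 -m jog '[[0,0.003,0.03,0,60],[0,0.006,0.06,0,60],[0,0.008,0.09,0,60],[0,0.008,0.11,0,60],[0,0.008,0.119,0,60],[0,0.008,0.119,0,60]]' 50;  python3 -m jog '[[0,0,0,0,65],[0,0,0,0,72],[0,0,0,0,82],[0,0,0,0,82],[0,0,0,0,82],[0,0,0,0,82]]' 50; python3 -m jog '[[0,0,-0.03,0,82],[0,0,-0.08,0,82],[0,0,-0.13,0,100],[0,0,-0.18,0,100],[0,0,-0.21,0,100],[0,0,-0.21,0,100]]' 50
python3 - <<'E'
from h import *
q=snap('wrist','w10'); b=snap('side')
for k in r.pinpoint(q,'used_1')[:3]: print(k['conf'],k['uv'],w(q,k['uv'],10).round())
for c,a in blobs(b,(5,110,150),(14,190,255),80):
    M=cv2.moments(c);u=(M['m10']/M['m00'],M['m01']/M['m00'])
    if a>300: print('  cop',np.round(u),a,w(b,u,9).round(0))
cv2.imwrite('pics/w10c.png',np.hstack([q['image'][50:350,160:480,::-1],cv2.resize(b['image'][120:340,220:460,::-1],(327,300))]))
print(pose()[:3].round(3).tolist())
E
```

```text
time: 18.95
tool_pos: [598.5, 280.0, 38.3]
tcp_rot: [179.8, -0.1, 19.9]
ft_force: [-0.2, 0.2, -2.3]
finger_gap: 57.9
time: 19.55
tool_pos: [598.6, 280.1, 38.6]
tcp_rot: [179.8, -0.1, 19.9]
ft_force: [-0.4, -1.1, -0.5]
finger_gap: 70.3
time: 20.15
tool_pos: [600.9, 281.8, 256.5]
tcp_rot: [179.8, -0.7, 19.9]
ft_force: [0.9, -0.4, 0.0]
finger_gap: 85.3
0.78 [318.0, 165.1] [597. 280.  10.]
0.56 [320.7, 166.3] [601. 280.  10.]
  cop [383. 311.] 454.5 [ 433. -353.    9.]
  cop [407. 284.] 410.5 [ 533. -361.    9.]
  cop [347. 284.] 439.5 [ 434. -235.    9.]
  cop [372. 246.] 384.5 [ 565. -224.    9.]
[[0.94, 0.34, 0.002, 597.735], [0.34, -0.94, -0.003, 280.581], [0.0, 0.003, -1.0, 247.603]]
```

View pics/w10c.png

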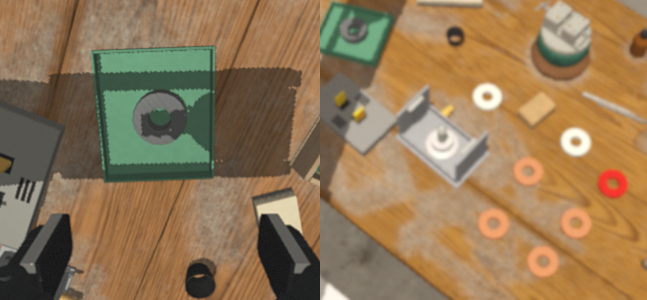

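Both dark rings lie in the tray at (160,117) in the crop, and the four copper rings haven't moved. Moving to the fresh rings.

```bash
python3 -m jog '[[-0.02,0.035,0,2,100],[-0.042,0.072,0,5,100],[-0.065,0.11,0,9,100],[-0.088,0.148,0,13,100],[-0.111,0.187,0,17,100],[-0.134,0.226,0,21,100],[-0.134,0.226,0,24,100],[-0.134,0.226,0,24,100]]'
python3 -c "
from h import *; print(rel((500,-290,250)),pose()[:3].round(3).tolist())"
```

```text
time: 21.1
tool_pos: [547.3, 21.2, 245.9]
tcp_rot: [179.8, 0.1, -4.3]
ft_force: [0.0, 0.3, -0.5]
finger_gap: 85.7
[-0.0238  0.3139 -0.0031] [[0.997, -0.075, -0.002, 547.324], [-0.075, -0.997, -0.003, 21.186], [-0.002, 0.003, -1.0, 245.94]]
```

```bash
python3 -m jog '[[-0.003,0.044,0,0,100],[-0.006,0.088,0,0,100],[-0.01,0.132,0,0,100],[-0.014,0.176,0,0,100],[-0.018,0.22,0,0,100],[-0.022,0.264,0,0,100],[-0.024,0.314,0,0,100],[-0.024,0.314,0,0,100]]'; python3 -m jog '[[0,0,0,0,100],[0,0,0,0,100]]'
cat >> h.py <<'E'
def rings(q):
    "copper discs in a wrist picture -> world centres (ellipse fit of top face, z=12)"
    out=[]
    h=cv2.cvtColor(q['image'],cv2.COLOR_RGB2HSV); lo,hi=(5,95,160),(13,185,255)
    for k in r.pinpoint(q,'fresh_1'):
        u=np.round(k['uv']).astype(int); p=h[max(u[1]-14,0):u[1]+14,max(u[0]-14,0):u[0]+14].reshape(-1,3)
        frac=np.mean(np.all((p>=lo)&(p<=hi),1)); out.append((np.round(k['uv'],1).tolist(),round(k['conf'],2),round(float(frac),2),w(q,k['uv'],0).round(1)[:2].tolist()))
    return out
E
python3 - <<'E'
from h import *
q=snap('wrist','w11'); print(pose()[:3].round(3).tolist())
for o in rings(q): print(o)
for c,a in blobs(q,(5,115,180),(13,190,255),400):
    el=cv2.fitEllipse(cv2.convexHull(c)); print(a,np.round(el[0],1),np.round(el[1],1),w(q,el[0],10).round(1))
E
```

```text
time: 21.9
tool_pos: [498.3, -294.2, 244.9]
tcp_rot: [179.8, 0.3, -4.4]
ft_force: [-0.4, 0.1, 0.1]
finger_gap: 85.6
time: 22.1
tool_pos: [498.2, -293.1, 243.3]
tcp_rot: [179.9, 0.4, -4.3]
ft_force: [-0.6, 0.4, -0.1]
finger_gap: 85.6
[[0.997, -0.075, -0.006, 498.462], [-0.075, -0.997, -0.002, -292.754], [-0.006, 0.002, -1.0, 243.777]]
([273.4, 217.9], 0.98, 0.58, [430.5, -351.9])
([457.6, 220.4], 0.88, 0.03, [650.4, -371.2])
([349.3, 191.5], 0.86, 0.53, [522.6, -325.5])
([487.2, 124.2], 0.72, 0.0, [676.7, -259.5])
([261.3, 113.9], 0.62, 0.15, [432.5, -230.9])
([381.9, 95.7], 0.58, 0.37, [562.4, -221.7])
1789.5 [271.3 219.6] [46.4 50.6] [ 429.8 -349.9   10. ]
1762.5 [350.6 191.5] [46.5 52.3] [ 523.5 -322.3   10. ]
1014.0 [255.1 122. ] [36.9 58.2] [ 426.8 -238.    10. ]
1408.0 [382.7  91.8] [47.5 60.7] [ 561.7 -217.6   10. ]
```

View pics/w11.png

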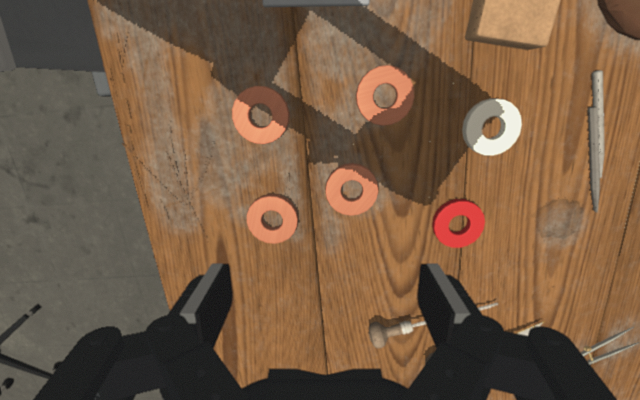

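The view shows copper rings at (272,219), (351,191), (260,114) and (385,95). The second was knocked to about (524,-323). White is at (492,127) and red at (459,224). I'm picking the ring at (430,-350) first.

```bash
python3 -c "
from h import *; print(rel((430,-350,110)),rel((430,-350,23)))"; python3 -m jog '[[-0.02,0.015,0.04,0,100],[-0.042,0.03,0.08,0,100],[-0.064,0.052,0.12,0,100],[-0.064,0.062,0.133,0,100],[-0.064,0.062,0.133,0,100],[-0.064,0.062,0.133,0,100]]'
python3 - <<'E'
from h import *
q=snap('wrist'); print(pose()[:3].round(3).tolist())
for c,a in blobs(q,(5,115,150),(13,190,255),800):
    el=cv2.fitEllipse(cv2.convexHull(c)); print(a,np.round(el[0],1),np.round(el[1],1),w(q,el[0],10).round(1))
print(rings(q)[:3])
E
```

```text
[-0.0634  0.062   0.1347] [-0.0629  0.0618  0.2217]
time: 22.8
tool_pos: [430.9, -349.8, 113.1]
tcp_rot: [179.8, 0.2, -4.2]
ft_force: [-0.3, 0.4, 0.2]
finger_gap: 85.1
[[0.997, -0.074, -0.003, 431.409], [-0.074, -0.997, -0.004, -350.027], [-0.003, 0.004, -1.0, 113.9]]
1352.0 [317.5 230.5] [32.2 69.8] [ 423.6 -366.    10. ]
2983.5 [530.4  -2.9] [ 93.5 108. ] [ 564.2 -221.9   10. ]
6292.5 [316.   32.1] [ 93.1 100. ] [ 433.4 -233.    10. ]
[([450.7, 161.2], 0.98, 0.0, [523.6, -322.8]), ([605.3, 211.5], 0.75, 0.05, [647.3, -371.1]), ([320.8, 205.4], 0.66, 0.0, [427.1, -350.0])]
```

```bash
python3 -m jog '[[-0.002,0,0.03,0,100],[-0.002,0,0.06,0,100],[-0.002,0,0.08,0,100],[-0.002,0,0.092,0,100],[-0.002,0,0.092,0,100],[-0.002,0,0.092,0,100]]'; python3 -m jog '[[0,0,0,0,70],[0,0,0,0,60],[0,0,0,0,60],[0,0,0,0,60],[0,0,0,0,60],[0,0,0,0,60],[0,0,0,0,60]]' 50
python3 -c "
from h import *; print(pose()[:3].round(3).tolist())"
```

```text
time: 23.5
tool_pos: [430.4, -350.9, 23.6]
tcp_rot: [179.7, 0.1, -4.2]
ft_force: [-0.2, 0.3, -0.3]
finger_gap: 85.5
time: 24.2
tool_pos: [431.6, -352.0, 26.5]
tcp_rot: [179.6, -0.1, -4.2]
ft_force: [-3.5, 5.0, 15.7]
finger_gap: 56.5
[[0.997, -0.073, 0.001, 431.61], [-0.073, -0.997, -0.008, -351.981], [0.001, 0.008, -1.0, 26.496]]
```

```bash
python3 -m jog '[[0,0,-0.02,0,60],[0,0,-0.06,0,60],[0,0,-0.11,0,60],[0,0,-0.16,0,60],[0,0,-0.18,0,60],[0,0,-0.18,0,60],[0,0,-0.18,0,60]]' 50
cat >> h.py <<'E'
def held(q,save=None):
    "held copper ring: hull ellipse in wrist picture, and its tool-frame offset (y) assuming top face zt below TCP"
    h=cv2.cvtColor(q['image'],cv2.COLOR_RGB2HSV); m=cv2.inRange(h,np.array((3,80,60)),np.array((14,210,255))); m[:200]=0; m[:,:215]=0; m[:,435:]=0
    m=cv2.morphologyEx(m,cv2.MORPH_OPEN,np.ones((3,3)))
    cs,_=cv2.findContours(m,0,cv2.CHAIN_APPROX_NONE); c=max(cs,key=cv2.contourArea); el=cv2.fitEllipse(cv2.convexHull(c))
    T=np.array(q['tool_from_camera']); p=cv2.undistortPoints(np.array([[el[0]]]),np.array(q['K']),np.array(q['distortion']))[0,0]; v=T[:3,:3]@[p[0],p[1],1]
    for zt in(6,10,15): print('held zt',zt,np.round(T[:3,3]+v*(zt-T[2,3])/v[2],1)[:2],np.round(el[0],1),np.round(el[1],1),cv2.contourArea(c))
    if save: cv2.imwrite('pics/'+save+'.png',q['image'][:,:,::-1])
E
python3 - <<'E'
from h import *
q=snap('wrist','w12'); held(q); b=snap('scene'); P=pose(); print(P[:3].round(3).tolist(), rel((505,-46,220)))
print([ (k['conf'],k['uv']) for k in r.pinpoint(q,'fresh_1')[:4]])
cv2.imwrite('pics/w12c.png',np.hstack([q['image'][150:400,200:440,::-1],cv2.resize(b['image'][130:290,310:470,::-1],(400,400))[:250]]))
E
```

```text
time: 24.9
tool_pos: [431.5, -350.7, 206.8]
tcp_rot: [179.5, -0.1, -4.2]
ft_force: [0.3, -0.0, -2.0]
finger_gap: 56.4
held zt 6 [  6.  -13.3] [339.5 260.3] [187.3 314.8] 22191.0
held zt 10 [  6.2 -11.1] [339.5 260.3] [187.3 314.8] 22191.0
held zt 15 [ 6.4 -8.3] [339.5 260.3] [187.3 314.8] 22191.0
[[0.997, -0.073, -0.001, 430.602], [-0.073, -0.997, -0.006, -349.825], [-0.001, 0.006, -1.0, 204.489]] [ 0.052  -0.3084 -0.0173]
[(0.96, [415.8, 139.1]), (0.96, [317.1, 45.9]), (0.84, [577.8, 63.7]), (0.76, [322.0, 257.9])]
```

View pics/w12c.png

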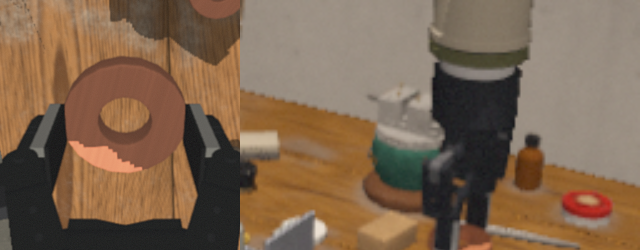

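```bash
cat >> h.py <<'E'
from scipy.optimize import least_squares
def fitheld(q,off=(200,150),left=66,right=184,bot=172,top=57,hl=99,hr=152,ht=95,verbose=1):
    T=np.linalg.inv(np.array(q['tool_from_camera'])); K=np.array(q['K']);D=np.array(q['distortion'])
    t=np.linspace(0,2*np.pi,120); c=np.c_[np.cos(t),np.sin(t)]
    def proj(X): X=(T[:3,:3]@X.T).T+T[:3,3]; return cv2.projectPoints(X,np.zeros(3),np.zeros(3),K,D)[0][:,0]
    def f(p):
        x,y,z,a=p; Rx=R.from_euler('x',a).as_matrix()
        ring=lambda rad,h: proj(np.c_[rad*c,np.full(120,h)]@Rx.T+[x,y,z])
        o=np.r_[ring(30,-6),ring(30,6)]; hh=ring(12.5,-6)
        pr=[ring(30,-6)[:,0].min(),ring(30,-6)[:,0].max(),ring(30,-6)[:,1].max(),o[:,1].min(),hh[:,0].min(),hh[:,0].max(),hh[:,1].min()]
        ob=[left+off[0],right+off[0],bot+off[1],top+off[1],hl+off[0],hr+off[0],ht+off[1]]
        return np.array(pr)-ob
    for fix in(0,1):
        s=least_squares(f if not fix else (lambda p:f([*p,0])),[0,0,15,0][:4-fix]); print('ring centre in tool',np.round(s.x[:3],1),'tilt',np.degrees(s.x[3]).round(1) if not fix else 0,'res',s.fun.round(1))
E
python3 - <<'E'
from h import *
q=snap('wrist'); fitheld(q)
print(np.array(q['tool_from_camera']).round(2).tolist(),q['distortion'])
E
```

```text
ring centre in tool [-0.1  3.6 31.7] tilt -7.8 res [ 0.   0.4  0.4 -0.9  1.6 -2.1  0.5]
ring centre in tool [-0.1  2.  29.1] tilt 0 res [-1.   1.5 -2.  -1.3  1.2 -1.7  3. ]
[[1.0, 0.0, 0.0, -0.68], [-0.0, 0.95, 0.32, -84.26], [-0.0, -0.32, 0.95, -119.98], [0.0, 0.0, 0.0, 1.0]] [-0.03281902  0.          0.          0.          0.        ]
```

```bash
sed -i "s/P=pose(); d=r.snapshot(n); d\['W'\]/P=pose(); d=r.snapshot(n)\n    if 'T' not in d: t=np.array(d['tool_from_camera']); t[2,3]-=8.4; d['tool_from_camera']=t\n    d['W']/" h.py; sed -n 5,10p h.py
python3 -m jog '[[0.007,-0.04,0,0,60],[0.014,-0.08,0,0,60],[0.021,-0.12,0,0,60],[0.028,-0.16,0,0,60],[0.034,-0.2,0,0,60],[0.04,-0.24,0,0,60],[0.047,-0.28,0,0,60],[0.0515,-0.309,0,0,60]]' 50 ; python3 -m jog '[[0,0,0.02,0,60],[0,0,0.04,0,60],[0,0,0.06,0,60],[0,0,0.06,0,60]]' 50
python3 -c "
from h import *; print(pose()[:3].round(3).tolist(),rel((505.4,-45.3,122)))"
```

```text
s=r.sense(); T=np.eye(4); T[:3,:3]=R.from_euler('xyz',s['tcp_rot'],degrees=True).as_matrix(); T[:3,3]=s['tool_pos']; return T
def snap(n,save=None):
    P=pose(); d=r.snapshot(n)
    if 'T' not in d: t=np.array(d['tool_from_camera']); t[2,3]-=8.4; d['tool_from_camera']=t
    d['W']=np.array(d['T']) if 'T' in d else P@np.array(d['tool_from_camera'])
    if save: cv2.imwrite('pics/'+save+'.png',d['image'][:,:,::-1])
time: 25.9
tool_pos: [504.0, -42.9, 201.1]
tcp_rot: [179.7, 0.2, -4.1]
ft_force: [0.2, -0.7, -0.4]
finger_gap: 56.0
time: 26.3
tool_pos: [500.7, -42.4, 136.6]
tcp_rot: [179.8, 0.7, -4.1]
ft_force: [-0.7, 0.3, -2.2]
finger_gap: 56.0
[[0.997, -0.072, -0.012, 500.708], [-0.072, -0.997, -0.003, -42.38], [-0.012, 0.004, -1.0, 136.64]] [0.0051 0.0025 0.0146]
```

```bash
python3 -m jog '[[0.001,0.001,0,0,60],[0.001,0.002,0,0,60],[0.001,0.002,0,0,60],[0.001,0.002,0,0,60]]' 50 
python3 - <<'E'
from h import *
q=snap('wrist','w13'); P=pose(); print(P[:3].round(3).tolist(),rel((505.4,-45.3,122)))
im=q['image'][150:400,200:440,::-1].copy()
im=cv2.resize(im,None,fx=3,fy=3)
cv2.imwrite('pics/w13c.png',im[:600])
print('tip pred',px(q,(505.5,-47,84)))
E
```

```text
time: 26.7
tool_pos: [502.2, -44.7, 137.6]
tcp_rot: [179.8, 0.6, -4.1]
ft_force: [0.7, -0.3, -1.3]
finger_gap: 55.8
[[0.997, -0.072, -0.01, 502.132], [-0.072, -0.997, -0.003, -44.666], [-0.01, 0.004, -1.0, 137.53]] [0.0035 0.0003 0.0155]
tip pred [331.85853674 236.60396625]
```

View pics/w13c.png

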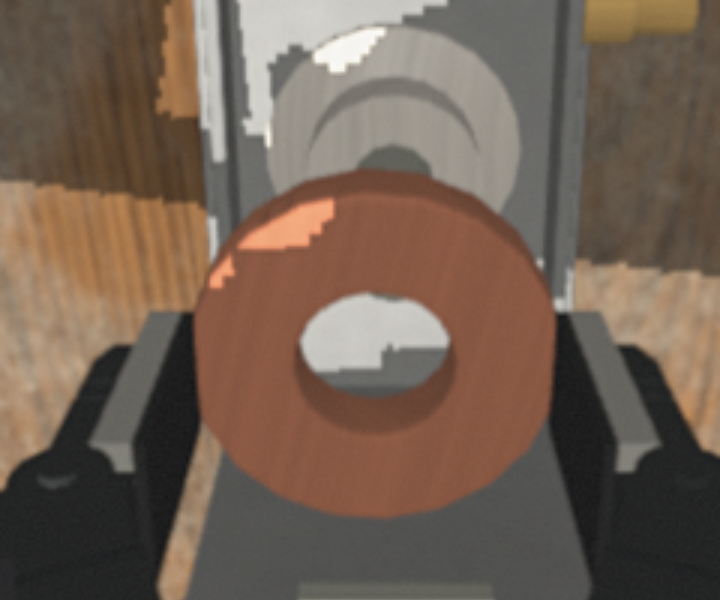

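The shaft is at crop column 395, the ring hole is centred at (376,345), and the shaft tip is just showing at (385,295). The predicted tip agrees, so the ring needs to go about 3.5 mm in +x. Next I'll fit the held ring.

```bash
python3 - <<'E'
from h import *
q=snap('wrist'); fitheld(q,left=196/3,right=556/3,bot=517/3,top=170/3,hl=300/3,hr=452/3,ht=292/3); print(rel((505.5,-47,84)),rel((505.5,-47,84))*0+rel((505.5,-47,120)))
E
```

```text
ring centre in tool [-0.1  2.9 21.2] tilt -3.9 res [ 0.  -0.   0.1 -0.3  0.3 -0.3  0.2]
ring centre in tool [-0.1  2.  19.8] tilt 0 res [-0.6  0.6 -1.2 -0.4  0.1 -0.1  1.5]
[0.0042 0.0019 0.0533] [0.0038 0.0021 0.0173]
```

```bash
python3 -m jog '[[0.004,-0.0005,0,0,60],[0.004,-0.0005,0,0,60],[0.004,-0.0005,0.01,0,60],[0.004,-0.0005,0.02,0,60],[0.004,-0.0005,0.03,0,60],[0.004,-0.0005,0.03,0,60],[0.004,-0.0005,0.03,0,60]]' 50;  python3 -m jog '[[0,0,0.01,0,60],[0,0,0.02,0,60],[0,0,0.03,0,60],[0,0,0.03,0,60]]' 50 
python3 -c "
from h import *; P=pose(); print(P[:3].round(3).tolist(),rel((505.5,-47,50)))"
```

```text
time: 27.5
tool_pos: [505.2, -44.4, 106.6]
tcp_rot: [179.8, 0.7, -4.1]
ft_force: [-0.2, -0.3, -1.3]
finger_gap: 56.1
time: 27.9
tool_pos: [504.6, -45.4, 75.0]
tcp_rot: [179.7, 0.7, -4.1]
ft_force: [3.2, -7.6, -4.9]
finger_gap: 55.8
[[0.997, -0.072, -0.012, 504.629], [-0.072, -0.997, -0.004, -45.356], [-0.012, 0.005, -1.0, 74.964]] [0.0013 0.0015 0.025 ]
```

```bash
python3 -m jog '[[0.001,0.001,0.005,0,60],[0.001,0.0015,0.01,0,60],[0.001,0.0015,0.014,0,60],[0.001,0.0015,0.014,0,60]]' 50
python3 -m jog '[[0,0,0,0,72],[0,0,0,0,80],[0,0,0,0,100],[0,0,0,0,100],[0,0,0,0,100]]' 50
python3 -m jog '[[0,0,-0.03,0,100],[0,0,-0.06,0,100],[0,0,-0.1,0,100],[0,0,-0.14,0,100],[0,0,-0.18,0,100],[0,0,-0.18,0,100],[0,0,-0.18,0,100]]' 50
python3 - <<'E'
from h import *
q=snap('wrist','w14'); P=pose(); print(P[:3].round(3).tolist())
for c,a in blobs(q,(3,80,60),(14,210,255),600):
    el=cv2.fitEllipse(cv2.convexHull(c)); print(a,np.round(el[0],1),np.round(el[1],1),w(q,el[0],40).round(1)) if 250<el[0][0]<400 else 0
print('pred ring',px(q,(505.5,-47,38)))
print(rings(q)); print(rel((435,-238,150)))
E
```

```text
time: 28.3
tool_pos: [504.5, -46.6, 59.7]
tcp_rot: [179.7, 0.8, -4.1]
ft_force: [-0.0, 0.2, -1.2]
finger_gap: 55.9
time: 28.8
tool_pos: [504.7, -46.6, 60.0]
tcp_rot: [179.7, 0.8, -4.1]
ft_force: [-0.1, 0.3, 0.3]
finger_gap: 85.4
time: 29.5
tool_pos: [508.0, -46.2, 241.5]
tcp_rot: [179.7, 0.6, -4.1]
ft_force: [0.5, -0.1, -1.9]
finger_gap: 85.5
[[0.997, -0.072, -0.013, 507.085], [-0.072, -0.997, -0.004, -45.99], [-0.013, 0.005, -1.0, 239.762]]
2573.5 [322.6 172.6] [57.7 58.5] [503.6 -46.   40. ]
112921.0 [376.5  90.7] [556.4 877.3] [560.9  31.   40. ]
pred ring [324.47203095 172.95269777]
[([284.0, 305.3], 0.91, 0.6, [436.8, -236.3]), ([377.1, 292.1], 0.9, 0.6, [562.3, -223.5]), ([349.5, 357.9], 0.86, 0.61, [520.8, -333.2]), ([449.8, 163.0], 0.86, 0.0, [649.0, -54.8]), ([464.7, 311.7], 0.71, 0.0, [680.9, -263.5]), ([322.8, 171.0], 0.68, 0.0, [502.7, -54.3])]
[-0.0562  0.1964  0.0905]
```

```bash
python3 -m jog '[[-0.01,0.035,0,0,100],[-0.02,0.075,0,0,100],[-0.03,0.115,0.02,0,100],[-0.04,0.155,0.05,0,100],[-0.055,0.192,0.09,0,100],[-0.055,0.192,0.12,0,100],[-0.055,0.192,0.12,0,100],[-0.055,0.192,0.12,0,100]]' 50
python3 - <<'E'
from h import *
q=snap('wrist','w15'); P=pose(); print(P[:3].round(3).tolist())
print(rings(q)); 
h=cv2.cvtColor(q['image'],cv2.COLOR_RGB2HSV); m=cv2.inRange(h,np.array((3,80,60)),np.array((14,215,255)))
print([ (np.round(cv2.fitEllipse(c)[0],1),np.round(cv2.fitEllipse(c)[1],1),a,w(q,cv2.fitEllipse(c)[0],10).round(1)) for c,a in blobs(q,(3,80,60),(14,210,255),800) if 240<cv2.fitEllipse(c)[0][0]<420])
print(rel((437,-236.5,24)))
E
```

```text
time: 30.4
tool_pos: [435.0, -232.9, 119.3]
tcp_rot: [179.9, 1.1, -4.2]
ft_force: [0.5, -1.1, 0.3]
finger_gap: 85.4
[[0.997, -0.071, -0.016, 436.395], [-0.072, -0.997, -0.003, -233.345], [-0.015, 0.004, -1.0, 121.087]]
[([634.9, 215.3], 0.78, 0.0, [686.1, -263.9]), ([494.9, 176.2], 0.73, 0.0, [566.1, -223.0]), ([574.5, 331.5], 0.68, 0.03, [656.9, -379.4]), ([324.4, 201.4], 0.57, 0.0, [432.1, -234.9])]
[(array([376.1, 189.8]), array([360. , 617.6]), 134452.5, array([ 472.2, -224.7,   10. ]))]
[0.0013 0.0024 0.0981]
```

```bash
python3 -m jog '[[0,0.002,0.03,0,100],[0,0.002,0.06,0,100],[0,0.002,0.085,0,100],[0,0.002,0.098,0,100],[0,0.002,0.098,0,100],[0,0.002,0.098,0,100]]'; python3 -m jog '[[0,0,0,0,70],[0,0,0,0,60],[0,0,0,0,60],[0,0,0,0,60],[0,0,0,0,60],[0,0,0,0,60],[0,0,0,0,60]]' 50;  python3 -m jog '[[0,0,-0.02,0,60],[0,0,-0.06,0,60],[0,0,-0.1,0,60],[0,0,-0.14,0,60],[0,0,-0.17,0,60],[0,0,-0.17,0,60],[0,0,-0.17,0,60]]' 50
cat >> h.py <<'E'
def autoheld(q):
    "held ring edges by colour along lines, then fit"
    h=cv2.cvtColor(q['image'],cv2.COLOR_RGB2HSV).astype(int); m=((h[:,:,0]>=3)&(h[:,:,0]<=12)&(h[:,:,1]>=105)&(h[:,:,2]>70)).astype(np.uint8)
    m[:190]=0;m[350:]=0;m[:,:230]=0;m[:,420:]=0
    m=cv2.morphologyEx(m,cv2.MORPH_OPEN,np.ones((5,5))); n,L,st,_=cv2.connectedComponentsWithStats(m); k=1+np.argmax(st[1:,4]); l,t,ww,hh,a=st[k]
    print('mask',l,t,ww,hh,a); cv2.imwrite('pics/mask.png',(L==k)*np.uint8(255)); return l,t,ww,hh
E
python3 - <<'E'
from h import *
q=snap('wrist','w16'); P=pose(); print(P[:3].round(3).tolist(),rel((505,-46.3,200)))
autoheld(q)
I=q['image'];print([I[y,x].tolist() for x,y in((290,266),(360,266),(325,300),(325,330),(325,230))])
E
```

```text
time: 31.1
tool_pos: [437.0, -236.4, 25.7]
tcp_rot: [179.7, 0.7, -4.0]
ft_force: [-0.9, -0.3, 0.4]
finger_gap: 85.4
time: 31.8
tool_pos: [439.7, -238.8, 30.4]
tcp_rot: [179.4, 0.4, -4.0]
ft_force: [-5.0, 1.8, 25.3]
finger_gap: 51.4
time: 32.5
tool_pos: [441.7, -237.6, 202.1]
tcp_rot: [179.3, 0.2, -4.0]
ft_force: [-0.1, -0.1, -0.6]
finger_gap: 51.2
[[0.998, -0.07, -0.006, 440.88], [-0.07, -0.997, -0.01, -237.118], [-0.006, 0.01, -1.0, 200.491]] [ 0.0506 -0.1948 -0.0018]
mask 380 218 40 52 1269
[[155, 134, 113], [128, 91, 59], [170, 122, 76], [158, 115, 76], [158, 114, 74]]
```

```bash
python3 -m jog '[[0,0,0,0,100],[0,0,0,0,100],[0,-0.02,0,0,100],[0,-0.04,0,0,100],[0,-0.04,0,0,100],[0,-0.04,0,0,100]]'
python3 - <<'E'
from h import *
q=snap('wrist','w17'); P=pose(); print(P[:3].round(3).tolist())
print(rings(q)); s=snap('side')
for n,z,lo in((q,10,800),(s,9,200)):
  for c,a in blobs(n,(4,105,90),(14,190,255),lo):
    el=cv2.fitEllipse(cv2.convexHull(c)); print(a,np.round(el[0],1),np.round(el[1],1),w(n,el[0],z).round(1))
E
```

```text
time: 33.15
tool_pos: [443.5, -197.0, 199.4]
tcp_rot: [179.4, 0.4, -4.0]
ft_force: [-0.3, 0.5, 0.1]
finger_gap: 85.2
[[0.998, -0.07, -0.007, 443.492], [-0.07, -0.998, -0.01, -197.437], [-0.006, 0.011, -1.0, 199.589]]
[([318.9, 208.0], 0.94, 0.44, [433.1, -236.0]), ([406.1, 279.3], 0.88, 0.54, [527.3, -330.9]), ([446.6, 186.4], 0.65, 0.0, [567.9, -220.8]), ([513.0, 302.6], 0.62, 0.02, [656.8, -373.1])]
846.0 [337.1 123.9] [36.8 74.3] [ 457.1 -148.2   10. ]
5162.5 [170.  159.2] [ 52.9 253.5] [ 290.  -170.8   10. ]
2133.5 [305.   54.2] [52.4 85. ] [432.1 -85.1  10. ]
75433.0 [500.  215.2] [427.7 672.5] [ 622.3 -252.9   10. ]
1419.5 [393.4 -11.8] [75.8 79.8] [511.  -38.4  10. ]
208.0 [367.4 381.6] [15.1 60.1] [ 264.7 -422.4    9. ]
425.5 [394.  277.6] [24.1 24.6] [ 526.  -323.9    9. ]
657.0 [622.2 291.6] [51.  88.5] [ 873.6 -846.6    9. ]
739.5 [257.3 249.2] [78.3 93. ] [363.1  17.7   9. ]
1322.0 [356.5 261.9] [43.6 73.4] [ 500.5 -218.3    9. ]
245.0 [474.8 182.5] [23.2 26.8] [ 917.5 -350.8    9. ]
372.5 [396.6 157.3] [40.5 44.9] [ 846.4 -118.5    9. ]
664.5 [593.5  20.3] [ 10.2 146.9] [1811.1 -367.4    9. ]
900.5 [480.1  18.5] [31.3 62.5] [1535.9  -29.7    9. ]
```

```bash
python3 -c "
from h import *; print(rel((434,-236,60)))"; python3 -m jog '[[-0.01,0.02,0.04,0,100],[-0.012,0.039,0.08,0,100],[-0.012,0.039,0.12,0,100],[-0.012,0.038,0.14,0,100],[-0.012,0.038,0.14,0,100],[-0.012,0.038,0.14,0,100]]';python3 -c "
from h import *; print(rel((434,-236,20)))"
```

```text
[-0.006   0.0373  0.1403]
time: 33.9
tool_pos: [427.9, -236.7, 60.7]
tcp_rot: [179.4, 0.4, -4.1]
ft_force: [-0.0, 1.1, -0.4]
finger_gap: 85.1
[ 0.0063 -0.0015  0.0406]
```

```bash
python3 -m jog '[[0.006,-0.001,0,0,100],[0.006,-0.001,0.02,0,100],[0.006,-0.001,0.035,0,100],[0.006,-0.001,0.042,0,100],[0.006,-0.001,0.042,0,100],[0.006,-0.001,0.042,0,100]]';python3 -m jog '[[0,0,0,0,70],[0,0,0,0,60],[0,0,0,0,60],[0,0,0,0,60],[0,0,0,0,60],[0,0,0,0,60],[0,0,0,0,60]]' 50;  python3 -m jog '[[0,0,-0.02,0,60],[0,0,-0.06,0,60],[0,0,-0.1,0,60],[0,0,-0.14,0,60],[0,0,-0.17,0,60],[0,0,-0.17,0,60],[0,0,-0.17,0,60]]' 50
python3 - <<'E'
from h import *
q=snap('wrist','w18'); P=pose(); print(P[:3].round(3).tolist(),rel((505,-46.3,200)))
autoheld(q)
I=q['image'];print([I[y,x].tolist() for x,y in((290,266),(360,266),(325,300),(325,330),(325,230))])
E
```

```text
time: 34.5
tool_pos: [434.6, -237.0, 19.9]
tcp_rot: [179.4, 0.3, -4.1]
ft_force: [-0.3, -0.3, -0.3]
finger_gap: 85.2
time: 35.2
tool_pos: [435.5, -237.6, 21.6]
tcp_rot: [179.3, 0.2, -4.1]
ft_force: [-2.8, 1.6, 10.5]
finger_gap: 56.7
time: 35.9
tool_pos: [436.7, -235.9, 192.4]
tcp_rot: [179.2, 0.1, -4.1]
ft_force: [-0.4, 0.9, -1.8]
finger_gap: 56.8
[[0.997, -0.071, -0.005, 435.92], [-0.071, -0.997, -0.012, -235.366], [-0.004, 0.012, -1.0, 190.957]] [ 0.0555 -0.1934 -0.0116]
mask 261 203 159 121 11577
[[134, 87, 66], [130, 85, 63], [134, 86, 67], [160, 113, 70], [135, 88, 67]]
```

```bash
python3 -m jog '[[0.012,-0.04,0,0,60],[0.024,-0.08,0,0,60],[0.036,-0.12,0,0,60],[0.048,-0.16,0,0,60],[0.0555,-0.193,0.02,0,60],[0.0555,-0.193,0.05,0,60],[0.0555,-0.193,0.06,0,60],[0.0555,-0.193,0.06,0,60]]' 50; python3 -m jog '[[0,0,0,0,60],[0,0,0,0,60]]' 50
cat >> h.py <<'E'
def ring_in_hand(q):
    h=cv2.cvtColor(q['image'],cv2.COLOR_RGB2HSV).astype(int); m=((h[:,:,0]>=3)&(h[:,:,0]<=11)&(h[:,:,1]>=105)&(h[:,:,2]>60)).astype(np.uint8)
    m[:190]=0;m[350:]=0;m[:,:255]=0;m[:,395:]=0
    m=cv2.morphologyEx(m,cv2.MORPH_OPEN,np.ones((5,5))); n,L,st,_=cv2.connectedComponentsWithStats(m); k=1+np.argmax(st[1:,4]); B=(L==k).astype(np.uint8); l,t,ww,hh,a=st[k]
    cs,hi=cv2.findContours(B,cv2.RETR_CCOMP,cv2.CHAIN_APPROX_NONE); holes=[c for i,c in enumerate(cs) if hi[0,i,3]>=0]; H=max(holes,key=cv2.contourArea) if holes else None
    print('outer',l,t,ww,hh,'hole',cv2.boundingRect(H) if H is not None else None)
    if H is not None:
        x,y,a,b=cv2.boundingRect(H); fitheld(q,(0,0),l,l+ww,t+hh,t,x+.5,x+a-.5,y+.5)
E
python3 - <<'E'
from h import *
q=snap('wrist','w19'); P=pose(); print(P[:3].round(3).tolist())
ring_in_hand(q); print('tip',px(q,(505.5,-47,84)),'axis in tool',rel((505.3,-47.5,84)))
E
```

```text
time: 36.75
tool_pos: [501.9, -47.2, 124.9]
tcp_rot: [179.3, 0.6, -4.1]
ft_force: [0.4, -0.4, -1.5]
finger_gap: 56.6
time: 36.95
tool_pos: [502.1, -48.0, 125.6]
tcp_rot: [179.3, 0.6, -4.1]
ft_force: [1.1, -1.0, -0.3]
finger_gap: 57.0
[[0.997, -0.072, -0.01, 502.368], [-0.072, -0.997, -0.011, -48.019], [-0.01, 0.012, -1.0, 125.908]]
outer 261 190 128 133 hole (297, 244, 55, 40)
ring centre in tool [-0.4 -7.6  8.1] tilt -0.9 res [-2.6  2.1 -1.6  5.1 -0.4  0.9 -3.4]
ring centre in tool [-0.4 -7.8  7.8] tilt 0 res [-2.8  2.3 -2.   5.  -0.4  1.  -3. ]
tip [331.9816906  239.95662893] axis in tool [ 0.0033 -0.0012  0.0419]
```

```bash
cat >> h.py <<'E'
def fity(q,z,bot,ht,hl,hr):
    "tool (x,y) of held ring for known centre depth z (no tilt), from single features"
    T=np.linalg.inv(np.array(q['tool_from_camera'])); K=np.array(q['K']);D=np.array(q['distortion'])
    t=np.linspace(0,2*np.pi,200); c=np.c_[np.cos(t),np.sin(t)]
    def P(rad,x,y): X=np.c_[rad*c+[x,y],np.full(200,z-6)]; X=(T[:3,:3]@X.T).T+T[:3,3]; return cv2.projectPoints(X,np.zeros(3),np.zeros(3),K,D)[0][:,0]
    ys=np.arange(-12,12,.1)
    print('y from bot',ys[np.argmin([abs(P(30,0,y)[:,1].max()-bot) for y in ys])].round(1),'y from hole top',ys[np.argmin([abs(P(12.5,0,y)[:,1].min()-ht) for y in ys])].round(1),'x',ys[np.argmin([abs(P(12.5,x,0)[:,0].mean()-(hl+hr)/2) for x in ys])].round(1),'widths pred',np.ptp(P(30,0,0)[:,0]).round(1),np.ptp(P(12.5,0,0)[:,0]).round(1))
E
python3 - <<'E'
from h import *
q=snap('wrist'); fity(q,15.6,323,244.5,297,352)
cv2.imwrite('pics/w19c.png',cv2.resize(q['image'][150:350,230:420,::-1],None,fx=3,fy=3))
print('first ring w13:'); fity(q,20.5,322.3,247.3,300,350.7)
E
```

```text
y from bot -0.2 y from hole top -2.4 x -0.6 widths pred 124.7 51.9
first ring w13:
y from bot 3.4 y from hole top 1.5 x -0.2 widths pred 121.2 50.5
```

View pics/w19c.png

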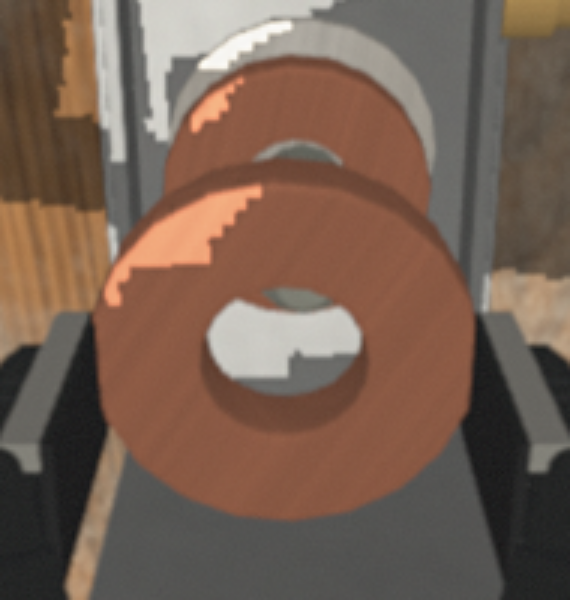

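The first fresh ring is seated round the shaft at (295,150) in the crop. The second is held above it, with its hole at (285,345) and the tip at (300,300), which again needs about +3 mm in x. That was the 16th and last viewed picture, so from here I'll check numerically.

```bash
python3 -m jog '[[0.003,0.0005,0,0,60],[0.003,0.0005,0.005,0,60],[0.003,0.0005,0.015,0,60],[0.003,0.0005,0.025,0,60],[0.003,0.0005,0.035,0,60],[0.003,0.0005,0.035,0,60],[0.003,0.0005,0.035,0,60]]' 50
python3 -c "
from h import *; P=pose(); print(P[:3].round(3).tolist(),rel((505.2,-48.3,70)), r.sense()['ft_force'])"
```

```text
time: 37.75
tool_pos: [504.5, -49.2, 90.2]
tcp_rot: [179.3, 0.6, -4.1]
ft_force: [0.0, -2.5, -2.1]
finger_gap: 56.6
[[0.997, -0.072, -0.012, 504.491], [-0.072, -0.997, -0.011, -49.248], [-0.011, 0.012, -1.0, 90.202]] [ 0.0009 -0.0012  0.0202] [ 0.04592441 -2.53305727 -2.09225008]
```

```bash
python3 -m jog '[[0.0005,0,0.008,0,60],[0.0005,0,0.016,0,60],[0.0005,0,0.022,0,60],[0.0005,0,0.022,0,60]]' 50
python3 -m jog '[[0,0,0,0,72],[0,0,0,0,80],[0,0,0,0,100],[0,0,0,0,100],[0,0,0,0,100]]' 50
python3 -m jog '[[0,0,-0.03,0,100],[0,0,-0.06,0,100],[0,0,-0.1,0,100],[0,0,-0.14,0,100],[0,0,-0.17,0,100],[0,0,-0.17,0,100],[0,0,-0.17,0,100]]' 50
python3 - <<'E'
from h import *
q=snap('wrist','w20'); P=pose(); print(P[:3].round(3).tolist())
for o in rings(q): print(o)
print('pred stack top',px(q,(505,-47.5,56)),px(q,(505,-47.5,32)))
s=snap('side')
for c,a in blobs(s,(5,110,150),(14,190,255),80):
    M=cv2.moments(c);u=(M['m10']/M['m00'],M['m01']/M['m00']); print(' side',np.round(u),a,w(s,u,9).round(0)) if 300<u[0]<450 and u[1]>180 else 0
E
```

```text
time: 38.15
tool_pos: [504.1, -49.5, 67.0]
tcp_rot: [179.3, 0.7, -4.1]
ft_force: [0.5, -1.8, -2.5]
finger_gap: 56.6
time: 38.65
tool_pos: [504.2, -49.5, 67.3]
tcp_rot: [179.3, 0.7, -4.1]
ft_force: [-0.2, 0.6, 0.2]
finger_gap: 85.5
time: 39.35
tool_pos: [506.9, -47.6, 238.1]
tcp_rot: [179.3, 0.6, -4.1]
ft_force: [-0.0, 0.0, -0.3]
finger_gap: 85.2
[[0.997, -0.072, -0.013, 506.148], [-0.072, -0.997, -0.011, -47.533], [-0.012, 0.012, -1.0, 236.657]]
([324.7, 171.9], 0.97, 0.0, [503.8, -57.9])
([453.7, 156.5], 0.95, 0.0, [650.7, -49.9])
([353.6, 355.2], 0.88, 0.61, [525.8, -330.5])
([380.1, 291.2], 0.86, 0.61, [564.9, -224.1])
([326.8, 184.7], 0.73, 0.0, [505.1, -73.4])
([466.6, 310.2], 0.63, 0.0, [681.4, -262.9])
pred stack top [324.73147235 176.14087836] [324.92247983 169.99191908]
 side [394. 278.] 412.0 [ 526. -324.    9.]
 side [372. 246.] 375.5 [ 565. -224.    9.]
 side [309. 219.] 296.5 [520. -37.   9.]
```

```bash
python3 -m jog '[[0.018,0.04,0,0,100],[0.036,0.08,0,0,100],[0.054,0.12,0.02,0,100],[0.073,0.16,0.05,0,100],[0.073,0.17,0.09,0,100],[0.073,0.17,0.13,0,100],[0.073,0.17,0.14,0,100],[0.073,0.17,0.14,0,100]]' 50
python3 - <<'E'
from h import *
q=snap('wrist','w21'); P=pose(); print(P[:3].round(3).tolist())
for o in rings(q): print(o)
print(rel((565,-224,19.5)))
E
```

```text
time: 40.3
tool_pos: [561.6, -222.5, 93.1]
tcp_rot: [179.5, 1.2, -4.1]
ft_force: [0.3, -0.3, -0.1]
finger_gap: 85.1
[[0.997, -0.071, -0.017, 563.455], [-0.072, -0.997, -0.01, -223.108], [-0.016, 0.011, -1.0, 96.093]]
([290.7, 333.9], 0.8, 0.38, [522.8, -332.3])
([491.0, 253.4], 0.67, 0.0, [682.2, -265.8])
([329.2, 212.7], 0.66, 0.0, [562.4, -224.9])
[ 0.0013 -0.0006  0.0785]
```

```bash
python3 -m jog '[[0,0,0.03,0,100],[0,0,0.055,0,100],[0,0,0.07,0,100],[0,0,0.0785,0,100],[0,0,0.0785,0,100],[0,0,0.0785,0,100]]';python3 -m jog '[[0,0,0,0,70],[0,0,0,0,60],[0,0,0,0,60],[0,0,0,0,60],[0,0,0,0,60],[0,0,0,0,60],[0,0,0,0,60]]' 50;  python3 -m jog '[[0,0,-0.02,0,60],[0,0,-0.06,0,60],[0,0,-0.1,0,60],[0,0,-0.14,0,60],[0,0,-0.17,0,60],[0,0,-0.17,0,60],[0,0,-0.17,0,60]]' 50; python3 -c "
from h import *; print(rel((505,-48.3,160)))"
```

```text
time: 41.0
tool_pos: [564.6, -224.8, 21.0]
tcp_rot: [179.3, 0.7, -4.1]
ft_force: [0.4, -0.6, 0.2]
finger_gap: 85.4
time: 41.7
tool_pos: [565.9, -225.4, 23.0]
tcp_rot: [179.2, 0.5, -4.1]
ft_force: [-0.8, 1.4, 7.2]
finger_gap: 57.1
time: 42.4
tool_pos: [568.1, -223.4, 194.1]
tcp_rot: [179.2, 0.4, -4.1]
ft_force: [1.2, 0.1, -2.6]
finger_gap: 56.4
[-0.0752 -0.1707  0.0321]
```

```bash
python3 -m jog '[[-0.017,-0.04,0,0,60],[-0.034,-0.08,0,0,60],[-0.051,-0.12,0,0,60],[-0.068,-0.16,0,0,60],[-0.074,-0.17,0.02,0,60],[-0.074,-0.17,0.05,0,60],[-0.074,-0.17,0.063,0,60],[-0.074,-0.17,0.063,0,60]]' 50; python3 -m jog '[[0,0,0,0,60],[0,0,0,0,60]]' 50
python3 - <<'E'
from h import *
q=snap('wrist','w22'); P=pose(); print(P[:3].round(3).tolist())
I=q['image'].astype(int); h=cv2.cvtColor(q['image'],cv2.COLOR_RGB2HSV).astype(int)
cop=(h[:,:,0]<=11)&(h[:,:,0]>=3)&(h[:,:,1]>=95)&(h[:,:,2]>50)
u=326
for u in(320,326,331): 
    col=cop[200:345,u]; ch=np.flatnonzero(np.diff(col.astype(int)))+201; print(u,ch)
for v in(262,268): 
    row=cop[v,240:410]; print(v,np.flatnonzero(np.diff(row.astype(int)))+241)
print('tip pred',px(q,(505,-48,84)),rel((505,-48.5,100)))
E
```

```text
time: 43.2
tool_pos: [503.1, -49.1, 125.3]
tcp_rot: [179.2, 0.8, -4.1]
ft_force: [-0.6, 0.5, -0.6]
finger_gap: 56.3
time: 43.4
tool_pos: [503.3, -49.6, 125.7]
tcp_rot: [179.2, 0.8, -4.1]
ft_force: [-0.7, 0.2, -0.9]
finger_gap: 56.8
[[0.997, -0.072, -0.014, 503.657], [-0.072, -0.997, -0.013, -49.595], [-0.013, 0.014, -1.0, 126.104]]
320 [201 205 248 249 259 283 324]
326 [205 247 252 260 283 324]
331 [205 248 252 259 283 323]
262 [262 299 351 388]
268 [263 300 350 388]
tip pred [329.1609522  239.00537814] [ 0.0016 -0.0016  0.0261]
```

```bash
python3 -m jog '[[0.001,-0.0013,0,0,60],[0.0012,-0.0013,0.005,0,60],[0.0012,-0.0013,0.014,0,60],[0.0012,-0.0014,0.022,0,60],[0.0013,-0.0015,0.03,0,60],[0.0013,-0.0015,0.03,0,60],[0.0013,-0.0015,0.03,0,60]]' 50
python3 -c "
from h import *; P=pose(); print(P[:3].round(3).tolist(),rel((504.4,-48.5,80)), r.sense()['ft_force'])"
```

```text
time: 44.15
tool_pos: [504.3, -48.5, 95.6]
tcp_rot: [179.2, 0.8, -4.1]
ft_force: [0.2, 1.4, -0.5]
finger_gap: 56.5
[[0.997, -0.072, -0.015, 504.281], [-0.072, -0.997, -0.013, -48.539], [-0.014, 0.014, -1.0, 95.605]] [ 0.0003 -0.0003  0.0156] [ 0.20056518  1.39764031 -0.5058287 ]
```

```bash
python3 -m jog '[[0,0,0.006,0,60],[0.0003,-0.0002,0.012,0,60],[0.0003,-0.0002,0.015,0,60],[0.0003,-0.0002,0.015,0,60]]' 50
python3 -m jog '[[0,0,0,0,72],[0,0,0,0,80],[0,0,0,0,100],[0,0,0,0,100],[0,0,0,0,100]]' 50
python3 -m jog '[[0,0,-0.03,0,100],[0,0,-0.06,0,100],[0,0,-0.1,0,100],[0,0,-0.14,0,100],[0,0,-0.16,0,100],[0,0,-0.16,0,100],[0,0,-0.16,0,100]]' 50
python3 - <<'E'
from h import *
q=snap('wrist','w23'); P=pose(); print(P[:3].round(3).tolist())
for o in rings(q): print(o)
print('pred',px(q,(505,-47.5,68)),px(q,(505,-47.5,56))); print(rel((526,-326,100)))
s=snap('side')
for c,a in blobs(s,(5,110,150),(14,190,255),80):
    M=cv2.moments(c);u=(M['m10']/M['m00'],M['m01']/M['m00']); print(' side',np.round(u),a,w(s,u,9).round(0)) if 300<u[0]<450 and u[1]>180 else 0
E
```

```text
time: 44.55
tool_pos: [503.8, -48.5, 79.8]
tcp_rot: [179.2, 0.9, -4.1]
ft_force: [-0.4, 0.8, -1.6]
finger_gap: 56.4
time: 45.05
tool_pos: [504.0, -48.5, 80.0]
tcp_rot: [179.2, 0.9, -4.1]
ft_force: [-0.4, 0.4, -0.4]
finger_gap: 85.6
time: 45.75
tool_pos: [506.7, -46.4, 240.0]
tcp_rot: [179.2, 0.8, -4.1]
ft_force: [0.2, -0.8, 0.2]
finger_gap: 85.4
[[0.997, -0.072, -0.017, 506.02], [-0.072, -0.997, -0.013, -46.323], [-0.016, 0.014, -1.0, 238.872]]
([355.0, 354.7], 0.96, 0.65, [526.5, -331.1])
([323.6, 176.6], 0.91, 0.0, [500.7, -63.1])
([454.0, 163.1], 0.82, 0.0, [650.6, -57.2])
([326.8, 171.2], 0.69, 0.0, [504.8, -56.9])
([467.2, 312.6], 0.49, 0.0, [681.8, -267.4])
pred [325.80972891 179.86015   ] [325.92665402 176.4371111 ]
[0.0429 0.2756 0.1413]
 side [394. 278.] 412.5 [ 526. -324.    9.]
 side [309. 218.] 318.5 [524. -35.   9.]
```

```bash
python3 -m jog '[[0.007,0.044,0,0,100],[0.014,0.088,0,0,100],[0.021,0.132,0,0,100],[0.028,0.176,0.03,0,100],[0.035,0.22,0.07,0,100],[0.042,0.264,0.11,0,100],[0.043,0.276,0.141,0,100],[0.043,0.276,0.141,0,100]]' 50; python3 -m jog '[[0,0,0,0,100],[0,0,0,0,100]]'
python3 - <<'E'
from h import *
q=snap('wrist','w24'); P=pose(); print(P[:3].round(3).tolist())
for o in rings(q): print(o)
h=cv2.cvtColor(q['image'],cv2.COLOR_RGB2HSV).astype(int); I=q['image']
cop=(h[:,:,0]<=12)&(h[:,:,0]>=3)&(h[:,:,1]>=105)&(h[:,:,2]>50)
for u in(318,324,330): print(u,np.flatnonzero(np.diff(cop[150:300,u].astype(int)))+151)
for v in(210,225): print(v,np.flatnonzero(np.diff(cop[v,240:410].astype(int)))+241)
for X in((526,-326),): print([ (px(q,(X[0],X[1]+d,12))).round(1).tolist() for d in(30,12.5,-12.5,-30)])
print(rel((526,-326,19.5)))
E
```

```text
time: 46.7
tool_pos: [520.9, -326.4, 91.1]
tcp_rot: [179.6, 1.7, -4.3]
ft_force: [-2.1, 0.9, -1.9]
finger_gap: 85.3
time: 46.9
tool_pos: [520.1, -325.4, 90.3]
tcp_rot: [179.7, 1.8, -4.3]
ft_force: [0.3, 0.3, 0.1]
finger_gap: 85.5
[[0.997, -0.074, -0.029, 521.106], [-0.074, -0.997, -0.005, -325.657], [-0.029, 0.007, -1.0, 91.738]]
([511.1, 265.8], 0.92, 0.05, [653.7, -377.9])
([578.1, 104.2], 0.73, 0.0, [684.0, -262.3])
([334.8, 210.0], 0.72, 0.0, [524.2, -324.6])
318 [172 208 216 254]
324 [169 201 224 255]
330 [169 198 227 256]
210 [290 318 354 381]
225 [292 329 345 379]
[[334.7, 175.4], [336.4, 200.8], [338.6, 234.9], [340.1, 257.3]]
[ 0.0062 -0.0008  0.073 ]
```

```bash
python3 -m jog '[[0.004,0,-0.05,0,100],[0.004,0,-0.1,0,100]]'; python3 -m jog '[[0,0,0,0,100],[0,0,0,0,100],[0,0,0,0,100],[0,0,0,0,100]]'; python3 -c "
from h import *; print(pose()[:3].round(3).tolist(),rel((525.5,-326,60)))"
```

```text
time: 47.2
tool_pos: [528.5, -323.9, 192.1]
tcp_rot: [179.6, 1.6, -4.2]
ft_force: [0.9, -0.8, -0.1]
finger_gap: 85.1
time: 47.6
tool_pos: [527.9, -323.1, 190.7]
tcp_rot: [179.6, 1.7, -4.1]
ft_force: [-0.2, 0.5, -0.6]
finger_gap: 85.2
[[0.997, -0.072, -0.031, 527.9], [-0.072, -0.997, -0.004, -323.068], [-0.03, 0.006, -1.0, 190.698]] [0.0018 0.0023 0.1307]
```

```bash
python3 -m jog '[[0.002,0.002,0.04,0,100],[0.002,0.002,0.08,0,100],[0.003,0.002,0.12,0,100],[0.003,0.002,0.15,0,100],[0.003,0.002,0.165,0,100],[0.003,0.002,0.165,0,100],[0.003,0.002,0.165,0,100]]'; python3 -c "
from h import *; print(pose()[:3].round(3).tolist(),rel((525.5,-326,19)))"
```

```text
time: 48.3
tool_pos: [526.1, -326.3, 26.4]
tcp_rot: [179.6, 1.7, -4.1]
ft_force: [0.9, 1.3, 0.2]
finger_gap: 85.2
[[0.997, -0.072, -0.03, 526.059], [-0.072, -0.997, -0.004, -326.266], [-0.03, 0.007, -1.0, 26.431]] [-0.0004 -0.0003  0.0074]
```

```bash
python3 -m jog '[[0,0,0.005,0,100],[0,0,0.008,0,100],[0,0,0.008,0,100]]';python3 -m jog '[[0,0,0,0,70],[0,0,0,0,60],[0,0,0,0,60],[0,0,0,0,60],[0,0,0,0,60],[0,0,0,0,60],[0,0,0,0,60]]' 50;  python3 -m jog '[[0,0,-0.02,0,60],[0,0,-0.06,0,60],[0,0,-0.1,0,60],[0,0,-0.14,0,60],[0,0,-0.18,0,60],[0,0,-0.18,0,60],[0,0,-0.18,0,60]]' 50; python3 -c "
from h import *; print(pose()[:3].round(3).tolist(),rel((504.5,-48.5,205)))"
```

```text
time: 48.6
tool_pos: [526.2, -326.6, 19.1]
tcp_rot: [179.6, 1.7, -4.1]
ft_force: [-0.0, 0.5, 0.2]
finger_gap: 85.2
time: 49.3
tool_pos: [526.8, -327.0, 20.1]
tcp_rot: [179.5, 1.6, -4.1]
ft_force: [-0.2, 0.5, 5.4]
finger_gap: 57.0
time: 50.0
tool_pos: [532.4, -326.2, 201.2]
tcp_rot: [179.5, 1.5, -4.1]
ft_force: [-0.3, 0.6, -2.4]
finger_gap: 56.8
[[0.997, -0.072, -0.026, 532.442], [-0.072, -0.997, -0.007, -326.221], [-0.025, 0.009, -1.0, 201.16]] [-0.048  -0.275  -0.0052]
```

```bash
python3 -m jog '[[-0.008,-0.044,0,0,60],[-0.016,-0.088,0,0,60],[-0.024,-0.132,0,0,60],[-0.032,-0.176,0,0,60],[-0.04,-0.22,0,0,60],[-0.047,-0.264,0,0,60],[-0.047,-0.275,0.03,0,60],[-0.047,-0.275,0.06,0,60]]' 50; python3 -m jog '[[0,0,0.01,0,60],[0,0,0.01,0,60],[0,0,0.01,0,60],[0,0,0.01,0,60]]' 50
python3 - <<'E'
from h import *
q=snap('wrist','w25'); P=pose(); print(P[:3].round(3).tolist())
h=cv2.cvtColor(q['image'],cv2.COLOR_RGB2HSV).astype(int)
cop=(h[:,:,0]<=11)&(h[:,:,0]>=3)&(h[:,:,1]>=95)&(h[:,:,2]>50)
for u in(320,326,331): print(u,np.flatnonzero(np.diff(cop[200:345,u].astype(int)))+201)
for v in(262,268,275): print(v,np.flatnonzero(np.diff(cop[v,240:410].astype(int)))+241)
print('tip pred',px(q,(505,-48,84)),rel((504.5,-48.5,100)))
fity(q,14,np.flatnonzero(np.diff(cop[200:345,326].astype(int)))[-1]+201,247.5,299,351)
E
```

```text
time: 50.8
tool_pos: [503.0, -46.6, 137.8]
tcp_rot: [179.5, 1.5, -4.0]
ft_force: [-0.8, -0.5, -1.3]
finger_gap: 56.6
time: 51.2
tool_pos: [503.8, -47.3, 129.3]
tcp_rot: [179.5, 1.4, -4.0]
ft_force: [-0.1, -0.6, -0.9]
finger_gap: 56.6
[[0.997, -0.069, -0.024, 503.872], [-0.07, -0.998, -0.007, -47.287], [-0.024, 0.009, -1.0, 129.401]]
320 [247 250 270 283 325]
326 [246 253 271 284 325]
331 [247 253 271 283 324]
262 [261 390]
268 [261 300 312 344 351 389]
275 [262 304 346 389]
tip pred [329.3806236  240.24411388] [0.0014 0.0009 0.0294]
y from bot -0.3 y from hole top -1.7 x -0.3 widths pred 125.9 52.4
```

```bash
python3 -m jog '[[0.001,0.0022,0,0,60],[0.001,0.0022,0.005,0,60],[0.0012,0.0022,0.012,0,60],[0.0013,0.0022,0.02,0,60],[0.0014,0.0022,0.028,0,60],[0.0014,0.0022,0.028,0,60],[0.0014,0.0022,0.028,0,60]]' 50
python3 -c "
from h import *; P=pose(); print(P[:3].round(3).tolist(),rel((504.4,-49.5,88)), r.sense()['ft_force'])"
```

```text
time: 51.95
tool_pos: [504.0, -49.7, 100.8]
tcp_rot: [179.5, 1.4, -4.0]
ft_force: [-0.7, -0.3, -0.7]
finger_gap: 57.0
[[0.997, -0.069, -0.026, 504.003], [-0.07, -0.998, -0.007, -49.679], [-0.025, 0.009, -1.0, 100.809]] [ 0.0007 -0.0003  0.0128] [-0.65345794 -0.26113817 -0.68902691]
```

```bash
python3 -m jog '[[0.0005,0,0.004,0,60],[0.0006,0,0.008,0,60],[0.0007,0,0.011,0,60],[0.0007,0,0.011,0,60],[0.0007,0,0.011,0,60]]' 50
```

```text
time: 52.45
tool_pos: [504.3, -49.8, 89.7]
tcp_rot: [179.5, 1.4, -4.0]
ft_force: [0.3, 0.4, -0.8]
finger_gap: 56.8
```

```bash
python3 -m jog '[[0,0,0,0,72],[0,0,0,0,80],[0,0,0,0,100],[0,0,0,0,100],[0,0,0,0,100]]' 50
python3 -m jog '[[0,0,-0.03,0,100],[0,0,-0.06,0,100],[0,0,-0.1,0,100],[0,0,-0.14,0,100],[0,0,-0.16,0,100],[0,0,-0.16,0,100],[0,0,-0.16,0,100]]' 50
python3 - <<'E'
from h import *
q=snap('wrist','w26'); P=pose(); print(P[:3].round(3).tolist())
for o in rings(q): print(o)
h=cv2.cvtColor(q['image'],cv2.COLOR_RGB2HSV).astype(int)
cop=(h[:,:,0]<=11)&(h[:,:,0]>=3)&(h[:,:,1]>=95)&(h[:,:,2]>50)
for u in(316,326,336): print(u,np.flatnonzero(np.diff(cop[120:260,u].astype(int)))+121)
for v in(170,178,186): print(v,np.flatnonzero(np.diff(cop[v,270:390].astype(int)))+271)
for z in(80,32): print(z,[px(q,(505+a,-48+b,z)).round(1).tolist() for a,b in((0,30),(0,0),(0,-30),(-30,0),(30,0))])
s=snap('side');c=snap('scene')
for n,d in(('side',s),('scene',c)):
  for cc,a in blobs(d,(4,100,60),(13,200,255),60):
    x,y,ww,hh=cv2.boundingRect(cc)
    if 280<x<340 and 180<y<270: print(n,(x,y,ww,hh),a,'top/bottom pred',px(d,(505,-48,80)).round(),px(d,(505,-48,32)).round())
E
```

```text
time: 52.95
tool_pos: [504.4, -49.8, 89.8]
tcp_rot: [179.5, 1.4, -4.0]
ft_force: [0.7, 0.2, -0.3]
finger_gap: 85.2
time: 53.65
tool_pos: [508.6, -48.7, 249.8]
tcp_rot: [179.5, 1.4, -4.0]
ft_force: [-0.8, 0.1, -0.0]
finger_gap: 85.2
[[0.997, -0.069, -0.027, 508.012], [-0.07, -0.998, -0.007, -48.605], [-0.026, 0.009, -1.0, 248.606]]
([323.4, 175.1], 0.88, 0.0, [499.8, -64.8])
([465.7, 309.5], 0.71, 0.0, [682.5, -268.0])
([454.0, 158.1], 0.65, 0.0, [652.8, -53.8])
([323.1, 166.7], 0.5, 0.03, [500.1, -54.6])
([325.3, 170.6], 0.48, 0.0, [502.4, -59.5])
316 [141 167 185 207]
326 [140 165 190 208]
336 [142 172 182 205]
170 [293 314 336 356]
178 [293 315 337 357]
186 [295 318 334 355]
80 [[323.2, 148.1], [325.4, 179.8], [327.5, 209.5], [293.7, 181.7], [357.3, 177.9]]
32 [[324.4, 139.7], [326.3, 167.5], [328.2, 193.9], [298.7, 169.2], [354.2, 165.8]]
side (299, 204, 21, 27) 414.0 top/bottom pred [308. 215.] [308. 222.]
scene (297, 214, 30, 25) 453.5 top/bottom pred [308. 219.] [308. 234.]
```

```bash
python3 -m jog '[[-0.015,-0.036,0,-8.5,100],[-0.03,-0.073,0,-17,100],[-0.045,-0.11,0,-25.5,100],[-0.06,-0.147,0,-34,100],[-0.075,-0.184,0,-42.5,100],[-0.078,-0.19,0,-51,100],[-0.078,-0.19,0,-59.5,100],[-0.078,-0.19,0,-65,100]]' 40 >/dev/null; python3 -m jog '[[0,0,0,-8,100],[0,0,0,-16,100],[0,0,0,-25.5,100],[0,0,0,-25.5,100],[0,0,0,-25.5,100],[0,0,0,-25.5,100]]'
python3 - <<'E'
from h import *
q=snap('wrist','w27'); P=pose(); print(P[:3].round(3).tolist())
for k in r.pinpoint(q,'cover_grip')[:1]: print(k['conf'],w(q,k['uv'],46).round(1))
for c,a in blobs(q,(20,130,60),(34,255,255),8):
    print('  yel',a,cv2.boundingRect(c)); b=cv2.boxPoints(cv2.minAreaRect(c)); print([ (np.round(u),w(q,u,58).round(1)[:2]) for u in b])
h=r.search_frame(q,'cover'); print(h[0])
h=r.search_frame(q,'tab_a'); print([(k['bbox'],k['conf']) for k in h[:3]])
E
```

```text
time: 55.25
tool_pos: [442.0, 146.9, 246.9]
tcp_rot: [-178.2, 0.5, 86.7]
ft_force: [0.6, 0.1, 0.0]
finger_gap: 85.1
[[0.056, 0.998, -0.031, 442.105], [0.998, -0.056, -0.007, 146.924], [-0.009, -0.03, -0.999, 247.03]]
0.86 [442.7 147.2  46. ]
  yel 158.5 (349, 167, 8, 29)
[(array([349., 167.], dtype=float32), array([428.6, 171.4])), (array([356., 167.], dtype=float32), array([429. , 178.3])), (array([356., 195.], dtype=float32), array([457.8, 177.5])), (array([349., 195.], dtype=float32), array([457.5, 170.4]))]
  yel 177.0 (293, 167, 9, 29)
[(array([293., 167.], dtype=float32), array([425.6, 116.1])), (array([301., 167.], dtype=float32), array([426., 124.])), (array([301., 195.], dtype=float32), array([454.8, 121.8])), (array([293., 195.], dtype=float32), array([454.4, 113.6]))]Traceback (most recent call last):
  File "<stdin>", line 6, in <module>
IndexError: list index out of range
```

```bash
python3 -c "
from h import *; print(rel((442.5,146.5,110)),rel((442.5,146.5,53)))"
```

```text
[0.0008 0.0045 0.1371] [0.0013 0.0062 0.1941]
```

```bash
python3 -m jog '[[0,0.001,0.04,0,100],[0.001,0.002,0.08,0,100],[0.001,0.004,0.12,0,100],[0.001,0.0045,0.137,0,100],[0.001,0.0045,0.137,0,100],[0.001,0.0045,0.137,0,100]]'; python3 -c "
from h import *; print(pose()[:3].round(3).tolist(),rel((442.5,146.5,53)))"
```

```text
time: 56.0
tool_pos: [442.8, 146.7, 110.7]
tcp_rot: [-178.3, 0.5, 86.8]
ft_force: [-0.2, 0.2, -0.5]
finger_gap: 85.4
[[0.056, 0.998, -0.031, 442.766], [0.998, -0.056, -0.007, 146.742], [-0.009, -0.03, -1.0, 110.711]] [0.0003 0.0015 0.0577]
```

```bash
python3 -m jog '[[0,0.0005,0.02,0,100],[0,0.001,0.04,0,100],[0,0.0015,0.055,0,100],[0,0.0015,0.058,0,100],[0,0.0015,0.058,0,100]]'; python3 -m jog '[[0,0,0,0,60],[0,0,0,0,40],[0,0,0,0,40],[0,0,0,0,40],[0,0,0,0,40],[0,0,0,0,40],[0,0,0,0,40],[0,0,0,0,40]]' 60;  python3 -m jog '[[0,0,0,0,40],[0,0,0,0,40],[0,0,0,0,40]]' 60; python3 -m jog '[[0,0,-0.02,0,40],[0,0,-0.05,0,40],[0,0,-0.08,0,40],[0,0,-0.11,0,40],[0,0,-0.14,0,40],[0,0,-0.14,0,40],[0,0,-0.14,0,40]]' 60
python3 - <<'E'
from h import *
a=snap('side'); b=snap('scene'); print(pose()[:3].round(3).tolist())
for l in('cover_grip','cover'):
    A=r.pinpoint(a,l);B=r.pinpoint(b,l)
    if A and B: print(l,A[0]['conf'],B[0]['conf'],tri(a,A[0]['uv'],b,B[0]['uv']).round(1))
E
```

```text
time: 56.5
tool_pos: [443.4, 146.5, 54.0]
tcp_rot: [-178.4, 0.5, 86.8]
ft_force: [0.3, 0.0, 0.6]
finger_gap: 85.5
time: 57.3
tool_pos: [445.4, 145.7, 57.0]
tcp_rot: [-178.6, 0.6, 86.8]
ft_force: [-5.5, -8.1, 19.8]
finger_gap: 36.5
time: 57.6
tool_pos: [445.5, 145.8, 57.2]
tcp_rot: [-178.6, 0.5, 86.8]
ft_force: [-0.7, 0.0, 0.8]
finger_gap: 36.3
time: 58.3
tool_pos: [449.0, 147.1, 196.8]
tcp_rot: [-178.6, 0.5, 86.8]
ft_force: [-0.1, -0.3, -4.0]
finger_gap: 36.3
[[0.056, 0.998, -0.028, 447.78], [0.998, -0.056, -0.009, 146.753], [-0.01, -0.028, -1.0, 194.923]]
cover_grip 0.66 0.78 [453.5 151.5 179.7]
cover 0.57 0.93 [460.6 154.5 124.4]
```

```bash
python3 -m jog '[[-0.02,0.007,-0.01,0,40],[-0.045,0.017,-0.015,0,40],[-0.075,0.028,-0.015,0,40],[-0.105,0.039,-0.015,0,40],[-0.135,0.05,-0.015,0,40],[-0.165,0.061,-0.015,0,40],[-0.191,0.071,-0.015,0,40],[-0.191,0.071,-0.015,0,40]]' 60; python3 -m jog '[[0,0,0,0,40],[0,0,0,0,40],[0,0,0,0,40]]' 60
python3 - <<'E'
from h import *
q=snap('wrist','w28');a=snap('side','s28'); b=snap('scene','c28'); print(pose()[:3].round(3).tolist(),rel((508,-47.8,165)))
for l in('cover_grip','cover'):
    A=r.pinpoint(a,l);B=r.pinpoint(b,l)
    if A and B: print(l,A[0]['conf'],B[0]['conf'],tri(a,A[0]['uv'],b,B[0]['uv']).round(1))
# cover edges in wrist: gray mask column/row profile
g=cv2.cvtColor(q['image'],cv2.COLOR_RGB2GRAY).astype(int)
for u in(260,330,380): print(u,[(int(v)+1,int(g[v,u]),int(g[v+3,u])) for v in range(60,260) if abs(g[v+3,u]-g[v,u])>45][:8])
E
```

```text
time: 59.4
tool_pos: [509.1, -50.8, 209.9]
tcp_rot: [-178.4, 0.6, 86.6]
ft_force: [-0.8, 0.3, -2.9]
finger_gap: 36.0
time: 59.7
tool_pos: [508.8, -50.0, 209.5]
tcp_rot: [-178.4, 0.6, 86.7]
ft_force: [-1.0, -0.2, -3.6]
finger_gap: 36.2
[[0.058, 0.998, -0.028, 509.034], [0.998, -0.058, -0.009, -50.078], [-0.011, -0.028, -1.0, 209.887]] [0.0027 0.0001 0.0449]
cover_grip 0.88 0.88 [502.3 -61.8 212. ]
cover 0.64 0.79 [513.4 -50.5 149.1]
260 [(123, 120, 174), (124, 116, 180), (128, 181, 115), (129, 183, 109), (131, 115, 184), (132, 109, 174), (134, 184, 124), (137, 124, 181)]
330 [(143, 97, 146), (146, 146, 78), (147, 133, 76), (152, 75, 129), (153, 83, 140), (169, 152, 65), (170, 140, 47), (171, 110, 53)]
380 [(127, 92, 171), (128, 92, 170), (130, 171, 113), (132, 126, 179), (133, 113, 173), (135, 179, 102), (136, 173, 123), (138, 102, 178)]
```

```bash
python3 -m jog '[[0.002,0,0.015,0,40],[0.0027,0,0.03,0,40],[0.0027,0,0.043,0,40],[0.0027,0,0.043,0,40],[0.0027,0,0.043,0,40]]' 60; python3 -c "
from h import *; print(pose()[:3].round(3).tolist(),rel((508,-47.8,152)))"
```

```text
time: 60.55
tool_pos: [507.4, -48.1, 166.0]
tcp_rot: [-178.3, 0.6, 86.6]
ft_force: [0.4, -0.0, -3.0]
finger_gap: 35.9
[[0.059, 0.998, -0.03, 507.437], [0.998, -0.059, -0.009, -48.134], [-0.011, -0.03, -1.0, 165.964]] [0.0005 0.001  0.0139]
```

```bash
python3 -m jog '[[0.0003,0.001,0.003,0,40],[0.0003,0.001,0.006,0,40],[0.0003,0.001,0.009,0,40],[0.0003,0.001,0.009,0,40]]' 60; python3 -m jog '[[0,0,0.003,0,40],[0,0,0.005,0,40],[0,0,0.005,0,40]]' 60
```

```text
time: 60.95
tool_pos: [508.0, -48.0, 156.5]
tcp_rot: [-178.3, 0.6, 86.6]
ft_force: [-0.7, 0.2, -3.3]
finger_gap: 36.2
time: 61.25
tool_pos: [507.5, -48.0, 151.1]
tcp_rot: [-178.2, 0.6, 86.6]
ft_force: [-0.7, 0.6, -4.1]
finger_gap: 36.3
```

```bash
python3 -m jog '[[0,0,0.003,0,40],[0,0,0.005,0,40],[0,0,0.005,0,40]]' 60; python3 -m jog '[[0,0,0.002,0,40],[0,0,0.004,0,40],[0,0,0.004,0,40]]' 60;  python3 -m jog '[[0,0,0.001,0,40],[0,0,0.002,0,40],[0,0,0.002,0,40]]' 60
```

```text
time: 61.55
tool_pos: [507.1, -48.0, 145.6]
tcp_rot: [-178.2, 0.6, 86.6]
ft_force: [0.1, -0.3, -3.7]
finger_gap: 36.2
time: 61.85
tool_pos: [507.0, -48.0, 141.5]
tcp_rot: [-178.2, 0.6, 86.6]
ft_force: [0.0, 0.2, -3.1]
finger_gap: 35.9
time: 62.15
tool_pos: [507.1, -48.1, 141.1]
tcp_rot: [-178.2, 0.6, 86.6]
ft_force: [-7.6, 1.1, 10.0]
finger_gap: 36.3
```

```bash
python3 -m jog '[[0,0,0.001,0,40],[0,0,0.001,0,40],[0,0,0.001,0,40]]' 60; python3 -m jog '[[0,0,0,0,60],[0,0,0,0,75],[0,0,0,0,100],[0,0,0,0,100],[0,0,0,0,100],[0,0,0,0,100]]' 60
python3 - <<'E'
from h import *
s=pose(); print(s[:3].round(3).tolist(),r.sense()['ft_force'])
E
python3 -m jog '[[0,0,-0.03,0,100],[0,0,-0.06,0,100],[0,0,-0.1,0,100],[0,0,-0.14,0,100],[0,0,-0.16,0,100],[0,0,-0.16,0,100],[0,0,-0.16,0,100]]' 
python3 - <<'E'
from h import *
q=snap('wrist','w29'); print(pose()[:3].round(3).tolist())
for k in r.pinpoint(q,'cover_grip')[:1]: print(k['conf'],w(q,k['uv'],130).round(1))
for c,a in blobs(q,(20,130,60),(34,255,255),8):
    b=cv2.boxPoints(cv2.minAreaRect(c)); print('  yel',a,cv2.boundingRect(c),[ w(q,u,142).round(1)[:2].tolist() for u in b])
a=snap('side'); b=snap('scene')
for l in('cover_grip','cover'):
    A=r.pinpoint(a,l);B=r.pinpoint(b,l)
    if A and B: print(l,A[0]['conf'],B[0]['conf'],A[0]['uv'],B[0]['uv'],tri(a,A[0]['uv'],b,B[0]['uv']).round(1))
for n,d in(('side',a),('scene',b)):
  for c,ar in blobs(d,(22,150,100),(34,255,255),8):
    M=cv2.moments(c);u=(M['m10']/M['m00'],M['m01']/M['m00']); print(n,'yel',np.round(u,1),ar) if 280<u[0]<340 else 0
E
```

```text
time: 62.45
tool_pos: [507.2, -48.1, 141.1]
tcp_rot: [-178.2, 0.6, 86.6]
ft_force: [-5.3, 0.8, 6.9]
finger_gap: 36.0
time: 63.05
tool_pos: [507.4, -48.1, 141.3]
tcp_rot: [-178.3, 0.6, 86.6]
ft_force: [-0.9, 0.1, -0.3]
finger_gap: 85.3
[[0.059, 0.998, -0.031, 507.417], [0.998, -0.059, -0.009, -48.075], [-0.011, -0.03, -0.999, 141.317]] [-0.89328543  0.10699295 -0.31218778]
time: 63.75
tool_pos: [512.5, -46.6, 301.3]
tcp_rot: [-178.3, 0.6, 86.6]
ft_force: [0.1, -0.6, -0.3]
finger_gap: 85.5
[[0.058, 0.998, -0.032, 511.932], [0.998, -0.059, -0.009, -46.522], [-0.011, -0.032, -0.999, 300.079]]
0.76 [504.4 -48.6 130. ]
  yel 98.0 (5, 308, 16, 15) [[632.7, -405.4], [625.9, -396.1], [639.5, -388.6], [646.5, -397.9]]
  yel 211.5 (351, 164, 9, 32) [[490.5, -22.1], [490.9, -15.0], [519.8, -15.8], [519.4, -23.1]]
  yel 225.0 (290, 164, 10, 32) [[487.5, -76.7], [487.9, -68.6], [516.8, -71.0], [516.3, -79.3]]
cover_grip 0.94 0.67 [310.8, 207.7] [309.2, 204.2] [504.9 -55.5 131.2]
cover 0.6 0.77 [312.3, 215.6] [307.5, 218.9] [505.3 -54.4  82.7]
side yel [316.  211.9] 28.0
side yel [300.7 200.8] 31.0
scene yel [314.6 208.9] 24.5
scene yel [300.4 202.9] 52.0
```

```bash
python3 -c "
from h import *; print(rel((600,0,253)))"; python3 -m jog '[[0.012,0.021,0.01,8.5,100],[0.024,0.042,0.02,17,100],[0.036,0.063,0.03,25.5,100],[0.051,0.085,0.044,34,100],[0.051,0.085,0.044,42.5,100],[0.051,0.085,0.044,51,100],[0.051,0.085,0.044,59.5,100],[0.051,0.085,0.044,65,100]]' >/dev/null; python3 -m jog '[[0,0,0,8,100],[0,0,0,16,100],[0,0,0,21.5,100],[0,0,0,21.5,100],[0,0,0,21.5,100]]'
python3 - <<'E'
from h import *
for n,boxes in(('side',{'cover':(272,178,350,250),'cov-y':(305,200,350,248),'cov+y':(272,178,308,220),'cork':(360,182,396,216),'white':(330,178,356,204),'tray':(228,130,272,168)}),('scene',{'cover':(274,194,346,236),'cov-y':(310,200,346,236),'cov+y':(274,194,312,226),'base':(276,236,346,262),'cork':(354,212,384,238)})):
    d=snap(n,n+'_end'); o=cv2.imread('pics/'+n+'0.png'); A=cv2.cvtColor(o,cv2.COLOR_BGR2GRAY); B=cv2.cvtColor(d['image'],cv2.COLOR_RGB2GRAY)
    for k,(x0,y0,x1,y1) in boxes.items():
        W=np.eye(2,3,dtype=np.float32)
        try: cc,W=cv2.findTransformECC(A[y0:y1,x0:x1],B[y0:y1,x0:x1],W,cv2.MOTION_TRANSLATION,(3,100,1e-5)); print(n,k,'shift px',W[:,2].round(2),'cc',round(cc,3))
        except cv2.error: print(n,k,'ecc fail')
    print(n,'1mm z at cover =',(px(d,(505,-48,109))-px(d,(505,-48,108))).round(2),'ends',px(d,(500,-130,108)).round(),px(d,(508,36,108)).round())
    for l in('loupe','cork','used_1','fresh_1'):
        print(l,[(np.round(k['uv']).tolist(),round(k['conf'],2)) for k in r.pinpoint(d,l)[:3]])
E
```

```text
[0.0522 0.0865 0.0442]
time: 65.45
tool_pos: [598.3, -1.0, 252.5]
tcp_rot: [179.5, 1.9, -0.0]
ft_force: [0.0, -0.6, -0.7]
finger_gap: 85.4
side cover shift px [-0.07 -0.19] cc 0.983
side cov-y shift px [-0.03  0.06] cc 0.993
side cov+y shift px [ 0.71 -1.15] cc 0.942
side cork shift px [ 0.02 -0.02] cc 1.0
side white shift px [-0.18 -0.17] cc 0.995
side tray shift px [0.3  0.13] cc 0.671
side 1mm z at cover = [-0.   -0.17] ends [332. 229.] [284. 192.]
loupe [([319.0, 147.0], 0.53)]
cork [([378.0, 201.0], 0.76)]
used_1 [([242.0, 145.0], 0.53), ([244.0, 140.0], 0.44)]
fresh_1 [([407.0, 222.0], 0.84), ([431.0, 256.0], 0.73), ([345.0, 194.0], 0.66)]
scene cover shift px [ 0.08 -0.16] cc 0.95
scene cov-y shift px [ 0.18 -0.1 ] cc 0.965
scene cov+y shift px [-0.03 -0.23] cc 0.946
scene base shift px [ 0.03 -0.08] cc 0.985
scene cork shift px [-0.01  0.02] cc 1.0
scene 1mm z at cover = [-0.   -0.31] ends [331. 219.] [285. 203.]
loupe [([309.0, 207.0], 0.61)]
cork []
used_1 [([246.0, 200.0], 0.68), ([243.0, 206.0], 0.57)]
fresh_1 [([401.0, 236.0], 0.62), ([304.0, 230.0], 0.58), ([429.0, 254.0], 0.57)]
```

```bash
python3 - <<'E'
from h import *
for n in('side','scene'):
    for f in(n+'0',n+'_end'):
        d={'image':cv2.imread('pics/'+f+'.png')[:,:,::-1].copy()}
        for c,ar in blobs(d,(22,150,100),(34,255,255),8):
            M=cv2.moments(c);u=(M['m10']/M['m00'],M['m01']/M['m00']); print(f,np.round(u,1),ar,cv2.boundingRect(c)) if 280<u[0]<340 and u[1]>150 else 0
    A=cv2.cvtColor(cv2.imread(f'pics/{n}0.png'),cv2.COLOR_BGR2GRAY);B=cv2.cvtColor(cv2.imread(f'pics/{n}_end.png'),cv2.COLOR_BGR2GRAY)
    # front edge of cover: column profiles
    for u in ((276,280,286,292) if n=='side' else (278,282,290,300)):
        v0,v1=(180,225) if n=='side' else (196,236); print(n,u,'\n',A[v0:v1:1,u].tolist(),'\n',B[v0:v1:1,u].tolist())
E
```

```text
side0 [315.8 213. ] 25.0 (313, 209, 7, 10)
side0 [300.6 201.1] 33.5 (298, 196, 7, 11)
side_end [315.8 212.7] 16.5 (313, 209, 7, 9)
side_end [300.6 201.1] 33.5 (298, 196, 7, 11)
side 276 
 [155, 153, 153, 153, 149, 145, 142, 138, 132, 116, 97, 86, 83, 84, 81, 82, 84, 88, 90, 93, 98, 102, 103, 103, 104, 103, 99, 96, 91, 87, 86, 88, 89, 87, 85, 80, 78, 86, 96, 104, 108, 104, 98, 92, 90] 
 [153, 154, 154, 152, 148, 144, 136, 123, 111, 100, 90, 83, 82, 85, 82, 82, 82, 85, 89, 93, 98, 99, 103, 103, 103, 103, 101, 98, 92, 88, 87, 87, 87, 86, 82, 80, 79, 84, 94, 105, 108, 105, 98, 90, 89]
side 280 
 [147, 150, 154, 151, 144, 127, 107, 93, 84, 82, 83, 85, 83, 85, 85, 90, 96, 101, 103, 102, 103, 103, 102, 102, 104, 103, 103, 104, 104, 101, 97, 90, 90, 90, 93, 95, 97, 99, 105, 104, 105, 104, 110, 111, 108] 
 [144, 149, 148, 140, 125, 108, 92, 87, 83, 82, 82, 83, 84, 86, 85, 89, 96, 100, 101, 102, 102, 102, 103, 100, 103, 103, 103, 103, 102, 101, 100, 95, 89, 89, 92, 92, 95, 100, 104, 105, 104, 105, 109, 111, 106]
side 286 
 [100, 88, 87, 85, 88, 89, 97, 104, 119, 124, 119, 110, 105, 102, 104, 1
[... 1748 characters left out ...]
 129, 137, 141, 142, 117, 72, 69, 72, 70, 73, 72, 73, 70, 71, 75, 74, 81, 80, 78, 77, 88, 93, 94, 90, 86, 85, 85, 83, 84, 87, 86, 85, 87, 85, 86, 83, 81] 
 [118, 123, 130, 131, 138, 116, 73, 72, 71, 71, 74, 74, 72, 70, 71, 69, 73, 72, 114, 142, 136, 115, 94, 96, 95, 94, 91, 86, 84, 86, 84, 84, 86, 84, 86, 86, 86, 84, 83, 83]
scene 300 
 [111, 109, 108, 106, 107, 106, 106, 106, 107, 106, 103, 103, 86, 42, 26, 105, 138, 118, 76, 68, 56, 90, 127, 128, 112, 105, 93, 93, 90, 94, 80, 59, 48, 54, 56, 55, 56, 57, 54, 60] 
 [114, 108, 108, 109, 108, 105, 106, 102, 105, 106, 106, 107, 102, 81, 26, 106, 142, 115, 59, 52, 61, 92, 127, 133, 111, 98, 97, 96, 92, 91, 92, 83, 83, 84, 84, 86, 83, 86, 82, 86]
```

```bash
python3 -c "
from bench import r; print(r.hand_in())"
```

```text
the job is handed in; nothing more can be done
None
```

The filter job is done and handed in at about 66 s of the 210 s, with the arm clear of everything. I squeezed the cover off and stood it upright on the bench, then put both clogged rings in the scrap tray. All four copper rings went over the shaft, and I put the cover back with its tabs squeezed and let go.

**Last checks that agreed**
- **Rings:** the stack of four reads about 80 mm high, as it should, and both dark rings show in the tray.
- **Cover:** it met its seat at the expected height. Both tabs are within 1 px of where they were at the start in both fixed cameras, about 55 mm apart, as when sprung out.
- **Bench:** the cork and the white look-alike by the housing have not shifted in the side-camera comparison. The loupe was still detected but not measured again, and nothing else was compared in detail.

**What failed or disagreed**
- **Missed grasp:** the second ring's first grasp closed above it; the ring did not move, and a lower grasp held.
- **Knocked ring:** one copper ring was pushed about 4 cm aside before I picked it up.
- **Wrist camera:** its calibration was about 8 mm off in depth, so I corrected for it.
- **Cover position:** one side-camera comparison at the cover's +y end showed a shift of about 1 px. The scene camera and the tab positions did not show it, and I put it down to shadow.
- **Latch:** I judged it from the pictures only and did not pull on the cover to test it.

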